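# Turn the driver blades round and stow the carriage

## Robot

A 6-joint arm with a two-finger parallel gripper is mounted at the origin on the work surface. World frame = base frame: x ahead of the robot, y to its left, z up, the work surface at z = 0. Lengths are in mm, angles in rad, forces in N, time in s.
With the tool pointing down it reaches from about 350 to 975 mm from the base axis. Payload 7.1 kg.
Tool frame: the origin (TCP) lies midway between the tips of the shut fingers; the grasp point (between the pads) lies 19 mm behind it (ctrl.grasp_offset is the distance from the TCP to the grasp point, in mm); z points along the fingers, y is the line along which they close (so a half turn about z gives the same grasp; the last joint's range is limited). The gripper opens to 88 mm and grips with 3 to 60 N. Pads are 20 mm wide; open, the fingers measure 115 mm over their backs; the gripper's body (75 mm by 178 mm) begins 61 mm behind the grasp point.
Start: joints at [1.328, 0.423, 1.63, -0, 1.089, -0.019], TCP at [138.679, 609.404, 222.675] pointing down, gripper open.
Joint ranges: [-3, 3], [-0.9, 2.11], [0.09, 2.58], [-1.31, 4.45], [0.11, 2.69], [-2.54, 2.54]. Speed limits (rad/s): [2.39, 2.39, 3.01, 3.14, 3.14, 3.14].

## Interface

Orientations are given as a rotation vector (axis times angle).
In Python, from workcell import ctrl gives the robot as it stands. The module is installed in compiled form; this text tells all that it offers.
- The arm moves only by the tool servo_tool, never from a script. Its argument "rows" is a list of rows, each a list of 7 numbers: the turn, a rotation vector about the tool's x, y, z as a fraction of full scale, then the shift along the tool's x, y, z as a fraction of full scale, then the finger opening in mm, from 0 to 87.8. A call has 1 to 10 rows; each row is the pose to reach, as a shift and turn from the pose commanded when the call began, along the tool's axes at that moment; what a row does not reach only later rows make up. Full scale, the value 1, is 20 cm for a shift and 1.5 rad for a turn. A row lasts 1/8 s, in which the tool goes at most 62.5 mm and 10.7 degrees, less where a joint would pass 70% of its speed; a pose out of reach is approached as far as the arm can. A call with a number of a shift or a turn outside -1 to 1 is refused whole. A call with a gripper value outside its range is refused whole. The fingers move at their own pace and stop on an object; the grip force is fixed at half the most. Time passes only in rows, so rows that repeat a pose let the fingers close. It gives the time, the measured TCP pose, the force, the opening and the grip force at its end, in the units of the state.
- ctrl.get_obs(): the state, without advancing time (a new reading comes with each control period).
- ctrl.get_image(name): name is "scene" or "top" or "wrist"; returns (picture, depth): 420x560x3 uint8, red, green, blue; 420x560 float32, mm along the optical axis (not along the pixel's ray), 0 where there is no reading.
- ctrl.camera_info(name): a dict with "intrinsics" (3x3 intrinsics, pixels), "R" (3x3) and "t" (3): a world point X has camera coordinates R X + t. Camera axes: x right, y down, z forward; pixel columns grow to the right and rows downward; lengths in mm; the calibration is good to about 2 mm. A picture is of the moment at which its call begins: read the wrist's pose just before it. camera_info takes no time and is no camera call; for the wrist camera it gives the pose at the moment of the call.
- ctrl.close_job(): hands the job in; it is judged then, once.
The state is a dict: "t": time; "qpos": joint angles; "qvel": joint speeds; "joint_torque": joint torques, N m; "ee_pos": TCP position; "orientation": TCP orientation; "ft_force": force on the tool from outside, world axes, zero at the start; "moment": the same for the moment, N m; "width": finger opening in mm; "grasp_force": force on a finger pad.
Only numpy, scipy, OpenCV 4.12 (cv2) and the standard library are available. Lean on these libraries where they do the work, as an engineer would, in place of code of your own. Each camera call takes 0.05 s, during which the arm holds its last target. There are 200 camera calls.

## Task

The carriage of screwdrivers is stowed under the riser shelf: catch its pull loop with the pull hook and draw the carriage all the way out with it. The next class has only cross-head screws, so pull out every blade that shows its flat end, turn it end for end and push it fully home again, collar against the handle, until every blade present is seated in a handle with its cross end out. Then push the carriage fully back under the shelf, lay the hook flat and wholly on its mat, and leave the other things on the bench undisturbed.

Things in the scene. Friction and masses are not known exactly. Their poses are not given: they have to be found in the camera images.
- carriage (a joint): driver carriage, an aluminium plate 250 mm long, 100 mm deep, on two 12 mm tall rails on the bench, with four screwdriver handles clipped side by side. 0 = stowed under the riser shelf; grows as it is drawn out (along -y of loop) to 0.405 m at the end stop. Stays where left; friction about 2 N plus 8 N per m/s. 100 mm tall at most.
- loop (a point): middle of the upright bar of the carriage's pull loop (rigid U of 6 mm steel rod). The bar is 50 mm tall and its middle 35 mm from the carriage's end plate, joined by a leg at top and foot; the window between bar and plate is open along x. Axes move with the carriage: -y = the way it draws out, +x = away from the robot, z up. 63 mm above the bench.
- ledge (a point): middle of the front lower edge of the riser board over the stowed carriage; axes as loop. Board 18 mm thick, underside 110 mm above the bench, reaching 150 mm to either side (x) and 360 mm back (+y), on 22 mm posts (137 mm to either side, first pair 35 mm behind the edge). A 75 mm tall power supply stands at its back. The stowed loop's bar is 30 mm behind this edge.
- pullhook: pull hook: flat wooden handle 100 mm long, 30 mm wide, 22 mm tall as it lies; origin at the handle's centre, 11 mm above what it lies on; z up. +x runs along a 7 mm steel rod at mid-height: straight to x = 132 mm, then turning to -y: cross piece at x = 140 mm, y -8 to -26 mm, its end bent back to (133, -34) mm. 0.16 kg, most of it in the handle.
- crook (a point): on the pull hook, the middle of the hook's cross piece (140 mm ahead of the handle's centre, 20 mm to -y).
- butt (a point): on the pull hook, the rear end of the handle (50 mm behind its centre).
- mat: the hook's place: a fixed black rubber mat on the bench, 140 mm (x) by 280 mm (y), 3 mm thick; origin at the centre of its underside.
- mouth1 (a point): centre of the bore mouth of driver handle 1 (1 leads as the carriage draws out, then 66 mm apart), 62 mm above the bench. Axes as loop: +x into the bore, -x out towards the robot. Bore 10.6 mm square, over 60 mm deep, mouth flared 2 mm. Handle 34 mm across, 115 mm long. The carriage starts 25 mm behind the mouth; the blades stand out over bare bench.
- mouth2 (a point): centre of the bore mouth of driver handle 2 (1 leads as the carriage draws out, then 66 mm apart), 62 mm above the bench. Axes as loop: +x into the bore, -x out towards the robot. Bore 10.6 mm square, over 60 mm deep, mouth flared 2 mm. Handle 34 mm across, 115 mm long. The carriage starts 25 mm behind the mouth; the blades stand out over bare bench.
- mouth3 (a point): centre of the bore mouth of driver handle 3 (1 leads as the carriage draws out, then 66 mm apart), 62 mm above the bench. Axes as loop: +x into the bore, -x out towards the robot. Bore 10.6 mm square, over 60 mm deep, mouth flared 2 mm. Handle 34 mm across, 115 mm long. The carriage starts 25 mm behind the mouth; the blades stand out over bare bench.
- mouth4 (a point): centre of the bore mouth of driver handle 4 (1 leads as the carriage draws out, then 66 mm apart), 62 mm above the bench. Axes as loop: +x into the bore, -x out towards the robot. Bore 10.6 mm square, over 60 mm deep, mouth flared 2 mm. Handle 34 mm across, 115 mm long. The carriage starts 25 mm behind the mouth; the blades stand out over bare bench.
- blade1: reversible blade, None if absent (handle empty): 140 mm long, 8 mm round shank, mid collar 16 mm square, 24 mm long, that stops against the mouth. Origin at the collar's centre; +x to the cross (pointed) end, -x to the flat end (square-cut, 8 mm wide). Fully home: origin 12 mm out from the mouth, 58 mm in the bore. Sits loosely, may droop 0.04 rad. Any blade fits any handle. 85 g.
- cross1 (a point): tip of the cross end of blade 1 (70 mm from its origin).
- blade2: reversible blade, None if absent (handle empty): 140 mm long, 8 mm round shank, mid collar 16 mm square, 24 mm long, that stops against the mouth. Origin at the collar's centre; +x to the cross (pointed) end, -x to the flat end (square-cut, 8 mm wide). Fully home: origin 12 mm out from the mouth, 58 mm in the bore. Sits loosely, may droop 0.04 rad. Any blade fits any handle. 85 g.
- cross2 (a point): tip of the cross end of blade 2 (70 mm from its origin).
- blade3: reversible blade, None if absent (handle empty): 140 mm long, 8 mm round shank, mid collar 16 mm square, 24 mm long, that stops against the mouth. Origin at the collar's centre; +x to the cross (pointed) end, -x to the flat end (square-cut, 8 mm wide). Fully home: origin 12 mm out from the mouth, 58 mm in the bore. Sits loosely, may droop 0.04 rad. Any blade fits any handle. 85 g.
- cross3 (a point): tip of the cross end of blade 3 (70 mm from its origin).
- blade4: reversible blade, None if absent (handle empty): 140 mm long, 8 mm round shank, mid collar 16 mm square, 24 mm long, that stops against the mouth. Origin at the collar's centre; +x to the cross (pointed) end, -x to the flat end (square-cut, 8 mm wide). Fully home: origin 12 mm out from the mouth, 58 mm in the bore. Sits loosely, may droop 0.04 rad. Any blade fits any handle. 85 g.
- cross4 (a point): tip of the cross end of blade 4 (70 mm from its origin).
- meter: a hand-held multimeter lying on the bench, 85 x 170 x 36 mm, not to be disturbed; origin at the centre of its underside.
- wheel: a rubber-tyred robot wheel lying flat, 110 mm across, 42 mm tall, not to be disturbed; origin at the centre of its underside.
- jar: a clear screw jar, 66 mm across and 85 mm tall, not to be disturbed; origin at the centre of its underside.
Things that resemble listed ones, but are neither listed nor needed, are in the scene too. There is more than one size of the pullhook; the job needs the largest.

How it is judged (in metres and radians):
On the way, in this order (a step that is already met when the one before it is completed fails the run):
1. the hook is caught in the carriage's pull loop under the shelf (distance between crook and loop below 0.028 m and value of joint carriage below 0.05 m), for 0.1 s.
2. the carriage is fully drawn out (past 0.39 m) with the hook in the loop (value of joint carriage above 0.39 m and distance between crook and loop below 0.028 m), for 0.1 s.
At the end, for the whole second after the job is handed in: carriage stowed (below 0.015 m); every blade present at rest in a handle (collar centre within 17 mm of a mouth, 12 mm is fully home), its cross tip at least 70 mm out from the mouth; the hook at rest, flat on its mat, crook and butt within the mat's edges (value of joint carriage below 0.015 m and ((distance between blade1 and mouth1 below 0.017 m and x of cross1 in the frame of mouth1 below -0.07 m) or (distance between blade1 and mouth2 below 0.017 m and x of cross1 in the frame of mouth2 below -0.07 m) or (distance between blade1 and mouth3 below 0.017 m and x of cross1 in the frame of mouth3 below -0.07 m) or (distance between blade1 and mouth4 below 0.017 m and x of cross1 in the frame of mouth4 below -0.07 m)) and linear speed of each of blade1, blade2, blade3, blade4, pullhook below 0.03 m/s and ((distance between blade2 and mouth1 below 0.017 m and x of cross2 in the frame of mouth1 below -0.07 m) or (distance between blade2 and mouth2 below 0.017 m and x of cross2 in the frame of mouth2 below -0.07 m) or (distance between blade2 and mouth3 below 0.017 m and x of cross2 in the frame of mouth3 below -0.07 m) or (distance between blade2 and mouth4 below 0.017 m and x of cross2 in the frame of mouth4 below -0.07 m)) and ((distance between blade3 and mouth1 below 0.017 m and x of cross3 in the frame of mouth1 below -0.07 m) or (distance between blade3 and mouth2 below 0.017 m and x of cross3 in the frame of mouth2 below -0.07 m) or (distance between blade3 and mouth3 below 0.017 m and x of cross3 in the frame of mouth3 below -0.07 m) or (distance between blade3 and mouth4 below 0.017 m and x of cross3 in the frame of mouth4 below -0.07 m)) and ((distance between blade4 and mouth1 below 0.017 m and x of cross4 in the frame of mouth1 below -0.07 m) or (distance between blade4 and mouth2 below 0.017 m and x of cross4 in the frame of mouth2 below -0.07 m) or (distance between blade4 and mouth3 below 0.017 m and x of cross4 in the frame of mouth3 below -0.07 m) or (distance between blade4 and mouth4 below 0.017 m and x of cross4 in the frame of mouth4 below -0.07 m)) and x of crook in the frame of mat between -0.075 and 0.075 m and y of crook in the frame of mat between -0.145 and 0.145 m and height (world z) of each of crook, butt below 0.03 m and x of butt in the frame of mat between -0.075 and 0.075 m and y of butt in the frame of mat between -0.145 and 0.145 m); the robot touches nothing.
It fails at once if the multimeter is pushed more than 25 mm (distance of meter from where it was at the start of the episode above 0.025 m).
It fails at once if the robot wheel is pushed more than 25 mm (distance of wheel from where it was at the start of the episode above 0.025 m).
It fails at once if the jar is pushed more than 25 mm (distance of jar from where it was at the start of the episode above 0.025 m).
Of blade1, blade2, blade3, blade4 only 3 to 4 are there at a start; the rules pass over those that are not, and their reading is None.
At some moment in a run one of pullhook may be knocked a few centimetres aside while the robot is not near it.
Once in a run the grip may slacken for a moment while it holds something.
It also fails if it takes over 208 s, if anything falls off the work surface, if the arm or the gripper's body presses on something with over 40 N, if the wrist force passes 120 N, or if a joint passes its speed limit or range.

## Working session

There is one attempt and no reset: what is moved stays moved. The work goes in short steps, Python scripts to look and compute and a tool call to move; the robot and the scene stay as the last step left them, time stands still between calls to the robot, and variables do not carry over. Pictures are saved under pics/ and viewed, at most 14 in all, crops included, and the job is handed in when it is done.

Besides the shell and the picture viewer there is one more tool, called by a JSON object that holds its "api" and its "payload", one argument or row to a line. servo_tool: Moves the arm, as the interface text tells. Its arguments: {"type":"object","properties":{"rows":{"type":"array","items":{"type":"array","items":{"type":"number"}}}},"required":["rows"]}

```bash
mkdir -p pics
cat > h.py <<'E'
import numpy as np, cv2
from scipy.spatial.transform import Rotation as Rn
from workcell import ctrl
def snap(name,fn=None):
    info=ctrl.camera_info(name); im,d=ctrl.get_image(name)
    if fn: cv2.imwrite('pics/'+fn,im[:,:,::-1])
    return im,d,info
def ray(info,uv,z):
    K,R,t=map(np.array,(info['intrinsics'],info['R'],info['t']))
    c=-R.T@t; r=R.T@np.linalg.inv(K)@np.array([uv[0],uv[1],1.]); return c+r*(z-c[2])/r[2]
def pt(info,d,u,v):
    K,R,t=map(np.array,(info['intrinsics'],info['R'],info['t']))
    return R.T@(np.linalg.inv(K)@np.array([u,v,1.])*d[int(v),int(u)]-t)
def proj(info,X):
    p=np.array(info['R'])@np.array(X,float)+np.array(info['t']); p=np.array(info['intrinsics'])@p; return p[:2]/p[2]
def rel(pos,Rw=None):
    "row fractions from current measured pose to world TCP pos and orientation matrix"
    o=ctrl.get_obs(); R0=Rn.from_rotvec(o['orientation'])
    s=R0.inv().apply(np.array(pos)-o['ee_pos'])/200
    w=np.zeros(3) if Rw is None else (R0.inv()*Rn.from_matrix(Rw)).as_rotvec()/1.5
    return np.round(np.r_[w,s],4)
def down(yx,yy):
    "tool pointing down, tool y along world (yx,yy)"
    y=np.array([yx,yy,0.]);y/=np.linalg.norm(y);z=np.array([0,0,-1.]);return np.c_[np.cross(y,z),y,z]
E
python3 - <<'E'
from h import *
for n in ('scene','top'):
    im,d,i=snap(n,n+'0.png'); print(n,-np.array(i['R']).T@i['t'],np.array(i['intrinsics']).round(1).tolist()); np.savez(n+'0.npz',im=im,d=d)
o=ctrl.get_obs();print(o)
E
```

```text
scene [ 285.51651082 -462.13466683 1539.61842271] [[501.1, 0.0, 286.2], [0.0, 501.1, 212.0], [0.0, 0.0, 1.0]]
top [ 182.06508583  -42.98770833 1940.90459155] [[533.7, 0.0, 281.9], [0.0, 533.7, 203.6], [0.0, 0.0, 1.0]]
{'t': 0.1, 'qpos': array([ 1.32801151e+00,  4.23772087e-01,  1.63059980e+00,  4.06815391e-06,
        1.08861182e+00, -1.90237572e-02]), 'qvel': array([-1.05132760e-03, -3.28802408e-03, -1.81399170e-03,  1.56580578e-04,
       -8.57466283e-05,  1.15714008e-03]), 'joint_torque': array([-3.11621670e-04, -5.45618355e+01, -2.74324411e+01,  6.45218580e-02,
        1.87846483e-02, -8.70757077e-06]), 'ee_pos': array([138.5540167 , 608.93334189, 221.98006061]), 'orientation': array([-3.50732437e-01, -3.12176604e+00,  2.16550538e-03]), 'ft_force': array([ 0.06188373, -0.35649482, -0.47042479]), 'moment': array([ 0.00948476, -0.03217035, -0.04335137]), 'grasp_force': 0.0, 'width': 87.74709503785246}
```

View pics/scene0.png

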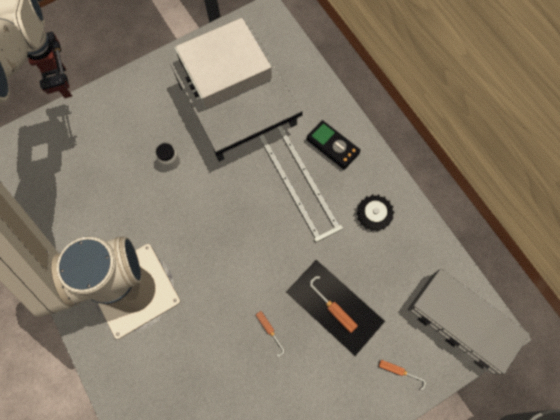

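View pics/top0.png

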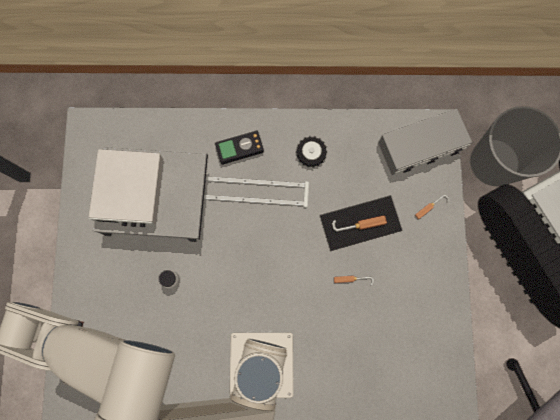

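The top view (robot base at (261,365), +x up, +y left) shows three things that could be the pull hook:
- (372,223), on the black mat. This is the largest.
- (345,280), small.
- (428,210), small.

I choose the one on the mat. The shelf front edge runs (207,153)–(201,238), and the rails run right to (307,195). The meter is at (240,147), the wheel at (312,152) and the jar at (168,280). Next I measure and make one close crop.

```bash
cat > m1.py <<'E'
from h import *
im,d,i=snap('top'); 
hsv=cv2.cvtColor(im,cv2.COLOR_RGB2HSV)
m=cv2.inRange(hsv,(3,130,80),(20,255,255))
for c in cv2.findContours(m,0,2)[0]:
    if cv2.contourArea(c)>30:
        b=cv2.boxPoints(cv2.minAreaRect(c)); print('orange',cv2.contourArea(c),b.mean(0).round(1),[ray(i,p,25)[:2].round(0).tolist() for p in b])
m=cv2.inRange(hsv,(0,0,0),(180,255,50))
for c in cv2.findContours(m,0,2)[0]:
    if cv2.contourArea(c)>200:
        r=cv2.minAreaRect(c);b=cv2.boxPoints(r); print('dark',np.round(r[0]),np.round(r[1]),r[2],ray(i,r[0],3)[:2].round(), [ray(i,p,3)[:2].round(0).tolist() for p in b])
for n,p in dict(e1=(205,160),e2=(202,200),e3=(199,232),railL=(306,182),railR=(306,206),r1=(215,179),r2=(215,198)).items():
    print(n,pt(i,d,*p).round())
cr=cv2.resize(im[120:300,190:470],None,fx=2.8,fy=2.8,interpolation=cv2.INTER_CUBIC);cv2.imwrite('pics/crop1.png',cr[:,:,::-1])
E
python3 m1.py
```

```text
orange 85.0 [344.5 279. ] [[301.0, -258.0], [306.0, -333.0], [287.0, -334.0], [283.0, -259.0]]
orange 224.0 [370.4 222.3] [[504.0, -337.0], [528.0, -449.0], [496.0, -455.0], [472.0, -343.0]]
orange 77.0 [424.6 210.2] [[528.0, -561.0], [576.0, -622.0], [562.0, -633.0], [514.0, -571.0]]
orange 3332.5 [279.5  69.7] [[1080.0, 1004.0], [1112.0, 1007.0], [1111.0, -1153.0], [1079.0, -1150.0]]
dark [524. 384.] [58. 11.] 59.58892059326172 [ -69. -918.] [[6.0, -856.0], [24.0, -890.0], [-143.0, -978.0], [-161.0, -944.0]]
dark [361. 223.] [36. 74.] 74.35775756835938 [ 502. -363.] [[530.0, -215.0], [605.0, -481.0], [474.0, -511.0], [401.0, -248.0]]
dark [533. 254.] [152.  56.] 57.9946174621582 [ 387. -993.] [[571.0, -770.0], [686.0, -960.0], [209.0, -1209.0], [105.0, -1025.0]]
dark [ 13. 171.] [37. 13.] 29.054607391357422 [696. 927.] [[709.0, 1000.0], [753.0, 981.0], [684.0, 855.0], [640.0, 874.0]]
dark [311. 152.] [28. 29.] 0.0 [ 774. -184.] [[717.0, -130.0], [831.0, -131.0], [832.0, -238.0], [718.0, -236.0]]
e1 [706. 200. 120.]
e2 [559. 204. 134.]
e3 [448. 212. 129.]
railL [ 653. -163.   13.]
railR [ 560. -162.   21.]
r1 [664. 175.  11.]
r2 [592. 174.  10.]
```

View pics/crop1.png

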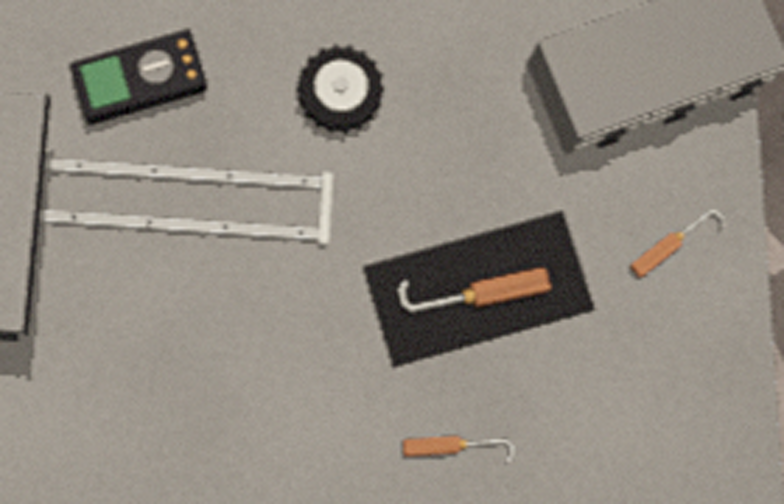

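The crop shows the large hook on the mat: handle at crop (510,287), rod to the left, cross end pointing up (+x) at (405,290). That is already the right way round for the loop. The two rails run (50,163)–(325,182) and (50,216)–(325,237).

Run:
```python
from h import *
i=ctrl.camera_info('top'); f=lambda c,z:ray(i,(190+c[0]/2.8,120+c[1]/2.8),z)[:2].round(1)
for a,b in (((50,163),(325,182)),((50,216),(325,237))):
    A,B=f(a,12),f(b,12);print(A,B,np.arctan2(*(A-B)))
print('edge top',f((48,95),128),f((27,333),128))
print('hook rod base,bend,tip',f((470,297),14),f((415,307),14),f((403,290),14),f((409,284),14), 'handle ends',f((472,296),25),f((550,280),25))
c=np.array(f((510,287),25)); 
h=f((472,295),25)-f((550,279),25); print(c,h,np.arctan2(-h[0],h[1]))
y=np.array([h[1],-h[0]]);y/=np.hypot(*y)
o=ctrl.get_obs()
print(rel([496,-390,200],down(*y)),rel([496,-390,200],down(*-y)),np.array(Rn.from_rotvec(o['orientation']).as_matrix()).round(2).tolist())
```

```text
[667.  201.7] [ 641.9 -163.2] 0.06867778855146318
[595.1 199.8] [ 567.4 -162.5] 0.07630752115793582
edge top [726.  191.7] [424.4 209.4]
hook rod base,bend,tip [ 487.4 -351.2] [ 474.1 -278.9] [ 496.5 -263.7] [ 504.5 -271.7] handle ends [ 486.9 -352.1] [ 508.1 -454.7]
[ 498.8 -402.1] [-21.3 102.6] 0.20469470029357803
[-7.0000e-04  4.0000e-04  7.6150e-01 -2.8512e+00 -4.4736e+00  1.1580e-01] [-5.0000e-04 -8.0000e-04 -1.3329e+00 -2.8512e+00 -4.4736e+00  1.1580e-01] [[-0.98, 0.22, -0.0], [0.22, 0.98, -0.0], [0.0, -0.0, -1.0]]
```

Run:
```python
from h import *
i=ctrl.camera_info('wrist');o=ctrl.get_obs();R0=Rn.from_rotvec(o['orientation'])
print(R0.inv().apply(-np.array(i['R']).T@i['t']-o['ee_pos']), (np.array(i['R'])@R0.as_matrix()).round(2).tolist(), i['intrinsics'][0][0])
print(rel([560,-60,260]))
```

```text
[  68.72118406    1.18483148 -161.64972996] [[-0.0, 1.0, -0.0], [-0.97, -0.0, -0.26], [-0.26, 0.0, 0.97]] 371.20616283427717
[ 0.      0.      0.     -2.797  -2.794  -0.1862]
```

{"api": "servo_tool", "payload": {
  "rows": [
    [0,0,0,-0.9,-0.9,-0.18,60],
    [0,0,0,-0.9,-0.9,-0.18,60],
    [0,0,0,-0.9,-0.9,-0.18,60],
    [0,0,0,-0.9,-0.9,-0.18,60],
    [0,0,0,-0.9,-0.9,-0.18,60]
  ]
}}

```text
t: 0.78
ee_pos: [275.6, 391.3, 259.2]
orientation: [0.357, 3.121, -0.0]
ft_force: [-0.5, 0.4, 0.3]
width: 60.2
grasp_force: 0.0
```

{"api": "servo_tool", "payload": {
  "rows": [
    [0,0,0,-0.9,-0.9,0,60],
    [0,0,0,-0.9,-0.9,0,60],
    [0,0,0,-0.9,-0.9,0,60],
    [0,0,0,-0.9,-0.9,0,60],
    [0,0,0,-0.9,-0.9,0,60]
  ]
}}

```text
t: 1.4
ee_pos: [411.5, 176.3, 258.6]
orientation: [0.359, 3.121, -0.0]
ft_force: [0.9, -0.3, -0.3]
width: 60.1
grasp_force: 0.0
```

{"api": "servo_tool", "payload": {
  "rows": [
    [0,0,0.94,-0.9,-0.9,0,60],
    [0,0,0.94,-0.9,-0.9,0,60],
    [0,0,0.94,-0.9,-0.9,0,60],
    [0,0,0.94,-0.9,-0.9,0,60],
    [0,0,0.94,-0.9,-0.9,0,60],
    [0,0,0.94,-0.9,-0.9,0,60],
    [0,0,0.94,-0.9,-0.9,0,60],
    [0,0,0.94,-0.9,-0.9,0,60],
    [0,0,0.94,-0.9,-0.9,0,60],
    [0,0,0.94,-0.9,-0.9,0,60]
  ]
}}

```text
t: 2.65
ee_pos: [545.5, -35.9, 258.5]
orientation: [-2.287, -2.154, 0.0]
ft_force: [-0.2, -0.3, -0.1]
width: 59.6
grasp_force: 0.0
```

{"api": "servo_tool", "payload": {
  "rows": [
    [0,0.7,0,0.1,0.32,0.45,60],
    [0,0.7,0,0.1,0.32,0.45,60],
    [0,0.7,0,0.1,0.32,0.45,60],
    [0,0.7,0,0.1,0.32,0.45,60],
    [0,0.7,0,0.1,0.32,0.45,60],
    [0,0.7,0,0.1,0.32,0.45,60],
    [0,0.7,0,0.1,0.32,0.45,60],
    [0,0.7,0,0.1,0.32,0.45,60]
  ]
}}

```text
t: 3.65
ee_pos: [610.8, -20.7, 168.9]
orientation: [-1.64, -1.542, -0.948]
ft_force: [0.3, -0.5, 0.2]
width: 59.8
grasp_force: 0.0
```

Run:
```python
from h import *
import pickle
im,d,i=snap('wrist','w1.png'); pickle.dump((im,d,i),open('w1.pkl','wb'))
print(ctrl.get_obs()['ee_pos'])
```

```text
[610.89220064 -20.49067582 169.38192773]
```

View pics/w1.png

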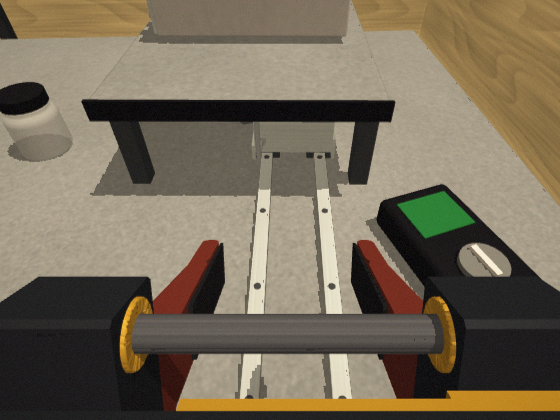

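The wrist view shows the end plate at about (295,138), with a thin upright bar at its left edge near (257,140). I zoom in there and read the depth.

Run:
```python
from h import *
import pickle
im,d,i=pickle.load(open('w1.pkl','rb'))
c=im[105:175,215:350]; c=cv2.convertScaleAbs(c,alpha=1.6,beta=10)
cv2.imwrite('pics/w1c.png',cv2.resize(c,None,fx=5.8,fy=5.8,interpolation=cv2.INTER_CUBIC)[:,:,::-1])
for v in (128,140,150):
  print(v,[(u,pt(i,d,u,v).round().astype(int).tolist()) for u in range(244,278,3)])
for u in (88,390): print('edge bottom', ray(i,(u,120),110).round(), pt(i,d,u,110).round())
```

```text
128 [(244, [571, 362, -1]), (247, [575, 362, -1]), (250, [580, 361, -1]), (253, [588, 272, 56]), (256, [593, 234, 80]), (259, [596, 236, 79]), (262, [599, 272, 55]), (265, [603, 271, 56]), (268, [607, 272, 56]), (271, [610, 272, 55]), (274, [614, 270, 56]), (277, [618, 270, 56])]
140 [(244, [571, 330, 0]), (247, [576, 328, 0]), (250, [580, 328, 0]), (253, [586, 284, 30]), (256, [592, 235, 63]), (259, [595, 235, 63]), (262, [598, 269, 40]), (265, [602, 268, 41]), (268, [606, 272, 38]), (271, [610, 271, 38]), (274, [614, 271, 38]), (277, [617, 271, 38])]
150 [(244, [572, 305, 0]), (247, [576, 305, 0]), (250, [580, 305, 0]), (253, [586, 274, 22]), (256, [591, 234, 50]), (259, [595, 235, 49]), (262, [598, 271, 23]), (265, [602, 270, 24]), (268, [605, 272, 22]), (271, [609, 272, 22]), (274, [613, 271, 22]), (277, [617, 271, 22])]
edge bottom [427. 212. 110.] [430. 214. 120.]
edge bottom [729. 194. 110.] [727. 194. 121.]
```

View pics/w1c.png

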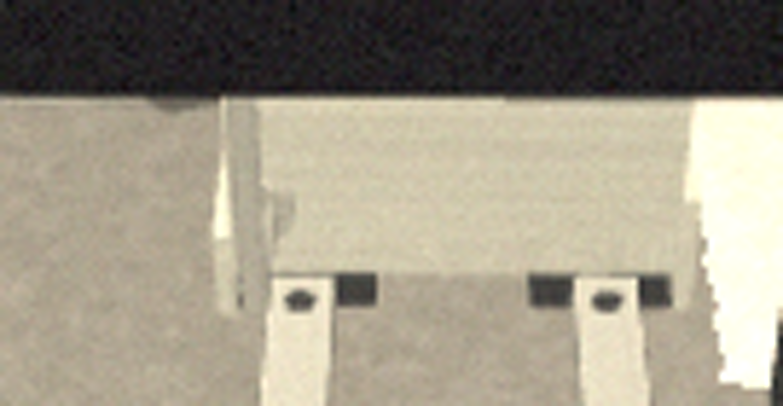

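The loop bar is at about (594, 236, 63), with the plate at y≈271. Next I go above the hook.

Run:
```python
from h import *
o=ctrl.get_obs();R=down(.979,.203);R0=Rn.from_rotvec(o['orientation'])
print(rel([498,-403,180],R)); print(rel([570,-190,240]))
```

```text
[ 0.0939 -0.6941 -0.1603 -0.9243 -0.4454 -1.7107]
[ 0.      0.      0.     -0.1228 -0.1513 -0.9202]
```

{"api": "servo_tool", "payload": {
  "rows": [
    [0.094,-0.694,-0.16,-0.12,-0.15,-0.92,60],
    [0.094,-0.694,-0.16,-0.12,-0.15,-0.92,60],
    [0.094,-0.694,-0.16,-0.12,-0.15,-0.92,60],
    [0.094,-0.694,-0.16,-0.12,-0.15,-0.92,60],
    [0.094,-0.694,-0.16,-0.12,-0.15,-0.92,60],
    [0.094,-0.694,-0.16,-0.12,-0.15,-0.92,60],
    [0.094,-0.694,-0.16,-0.12,-0.15,-0.92,60],
    [0.094,-0.694,-0.16,-0.12,-0.15,-0.92,60]
  ]
}}

```text
t: 4.7
ee_pos: [570.2, -190.0, 240.3]
orientation: [-1.983, -2.433, -0.004]
ft_force: [0.6, -1.7, 0.4]
width: 60.1
grasp_force: 0.0
```

Run:
```python
from h import *
print(rel([498,-403,180],down(.979,.203)))
```

```text
[ 2.000e-04 -2.600e-03 -8.000e-04 -9.716e-01 -5.685e-01  2.973e-01]
```

{"api": "servo_tool", "payload": {
  "rows": [
    [0,0,0,-0.97,-0.57,0.3,60],
    [0,0,0,-0.97,-0.57,0.3,60],
    [0,0,0,-0.97,-0.57,0.3,60],
    [0,0,0,-0.97,-0.57,0.3,60],
    [0,0,0,-0.97,-0.57,0.3,60],
    [0,0,0,-0.97,-0.57,0.3,60]
  ]
}}

```text
t: 5.45
ee_pos: [496.7, -403.5, 178.7]
orientation: [-1.985, -2.43, -0.003]
ft_force: [0.7, -0.3, 0.5]
width: 60.2
grasp_force: 0.0
```

```bash
cat > hook.py <<'E'
from h import *
import sys
im,d,i=snap('wrist',sys.argv[1] if len(sys.argv)>1 else None)
hsv=cv2.cvtColor(im,cv2.COLOR_RGB2HSV)
m=cv2.inRange(hsv,(3,120,60),(20,255,255)); m[:, :]=cv2.morphologyEx(m,cv2.MORPH_OPEN,np.ones((5,5)))
ys,xs=np.nonzero(m&(d>0).astype(np.uint8)*255)
P=np.array([pt(i,d,u,v) for u,v in zip(xs,ys)]); P=P[(P[:,2]>12)&(P[:,2]<34)]
c=cv2.minAreaRect(P[:,:2].astype(np.float32)); b=cv2.boxPoints(c)
L=b[1]-b[0] if np.hypot(*(b[1]-b[0]))>np.hypot(*(b[2]-b[1])) else b[2]-b[1]
L/=np.hypot(*L); L*=np.sign(L[1])
print('centre',c[0],c[1],'dir',L,'z',np.median(P[:,2]),len(P))
y=(L[1],-L[0])
print(rel([*c[0],60],down(*y)),rel([*c[0],6],down(*y)))
E
python3 hook.py w2.png
```

```text
centre (468.961669921875, -417.81378173828125) (146.36813354492188, 434.85382080078125) dir [-0.6700829   0.74228626] z 23.23964423422492 6581
[ 1.000e-04 -2.500e-03 -3.547e-01 -4.660e-02 -1.529e-01  5.953e-01] [ 1.000e-04 -2.500e-03 -3.547e-01 -4.760e-02 -1.526e-01  8.653e-01]
```

View pics/w2.png

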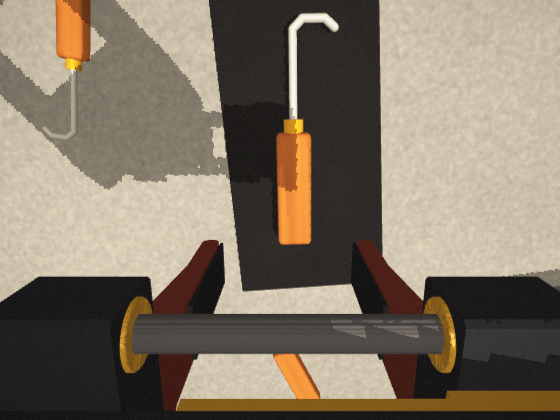

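The hook lies in view with its handle at (293,185). The small hook at (75,40) and a part at (300,370) spoiled the mask, so I keep only the blob near the handle.

```bash
sed -i 's/^ys,xs=.*/n,l,s,c=cv2.connectedComponentsWithStats(m); k=1+np.argmax(s[1:,4]*(s[1:,1]<300)*(abs(c[1:,0]-290)<120)); m=(l==k)\nys,xs=np.nonzero(m\&(d>0))/' hook.py; python3 hook.py
```

```text
centre (501.83343505859375, -394.6587829589844) (29.94432258605957, 110.21723937988281) dir [-0.2140814  0.9768158] z 24.35629856544079 3959
[-5.000e-04 -2.100e-03 -8.400e-03  3.250e-02  2.960e-02  5.966e-01] [-5.000e-04 -2.100e-03 -8.400e-03  3.170e-02  2.990e-02  8.666e-01]
```

{"api": "servo_tool", "payload": {
  "rows": [
    [0,0,-0.008,0.01,0.03,0.3,60],
    [0,0,-0.008,0.01,0.03,0.6,60],
    [0,0,-0.008,0.01,0.03,0.8,60],
    [0,0,-0.008,0.01,0.03,0.86,60],
    [0,0,-0.008,0.01,0.03,0.86,20],
    [0,0,-0.008,0.01,0.03,0.86,20],
    [0,0,-0.008,0.01,0.03,0.86,20],
    [0,0,-0.008,0.01,0.03,0.86,20],
    [0,0,-0.008,0.01,0.03,0.86,20],
    [0,0,-0.008,0.01,0.03,0.86,20]
  ]
}}

```text
t: 6.8
ee_pos: [502.9, -400.3, 8.7]
orientation: [-1.97, -2.446, -0.001]
ft_force: [-1.1, 1.5, 7.2]
width: 29.8
grasp_force: 30.0
```

{"api": "servo_tool", "payload": {
  "rows": [
    [0,0,0,0,0,-0.15,20],
    [0,0,0,0,0,-0.4,20],
    [0,0,0,0,0,-0.4,20],
    [0,0,0,0,0,-0.4,20]
  ]
}}

```text
t: 7.3
ee_pos: [501.9, -399.5, 86.7]
orientation: [-1.968, -2.444, -0.001]
ft_force: [0.6, 0.1, -1.8]
width: 29.9
grasp_force: 30.0
```

Run:
```python
from h import *
im,d,i=snap('wrist','w3.png'); o=ctrl.get_obs();print(o['ee_pos'],o['width'],o['grasp_force'])
np.savez('w3.npz',d=d)
```

```text
[ 501.49038439 -399.11236626   85.83025488] 29.64213513421276 29.999510943889618
```

View pics/w3.png

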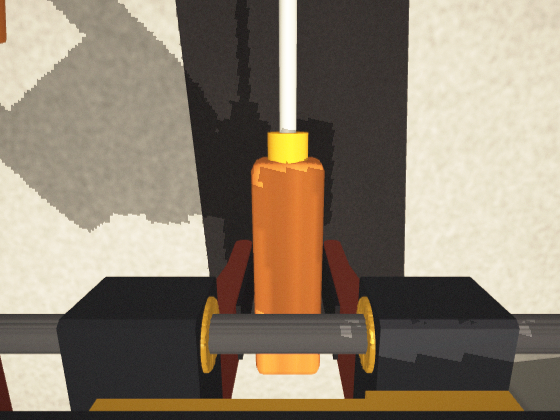

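The hook is held straight. The handle front is at (287,163), the rear at (287,373), and the rod runs up along column 287. I work out where the hook sits in the tool frame.

Run:
```python
from h import *
d=np.load('w3.npz')['d'];i=ctrl.camera_info('wrist');o=ctrl.get_obs();R0=Rn.from_rotvec(o['orientation'])
T=lambda P:R0.inv().apply(P-o['ee_pos']).round(1)
for p in ((287,175),(287,165),(287,220),(287,372),(287,366),(287,140),(288,120),(288,60),(288,10)): print(p,T(pt(i,d,*p)),T(pt(i,d,*p)+0)[2])
ex=np.array([.998,-.065,0]);ey=np.array([.065,.998,0]);L=np.array([594,236,63.])
print('ready',rel([*(L-45*ex-230*ey)[:2],55],down(*ex[:2])))
```

```text
(287, 175) [ 45.1   1.1 -16.1] -16.1
(287, 165) [ 48.7   1.1 -13.8] -13.8
(287, 220) [ 26.2   1.1 -15.3] -15.3
(287, 372) [-46.8   1.  -15.6] -15.6
(287, 366) [-42.9   1.  -16.4] -16.4
(287, 140) [ 58.6   1.2 -13.4] -13.4
(288, 120) [66.1  1.6 -9.2] -9.2
(288, 60) [88.6  1.6 -9.1] -9.1
(288, 10) [106.    1.6  -9.2] -9.2
ready [-0.0021 -0.0027  0.1866  1.96    0.5953  0.1613]
```

```bash
cat > tgt.py <<'E'
from h import *
import sys
ex=np.array([.998,-.065,0]);ey=np.array([.065,.998,0]);L=np.array([594,236,63.])
def crook(a,b,z=57.5): p=L+(a-21)*ex+(b-141)*ey; return [p[0],p[1],z]
a,b,z=map(float,sys.argv[1:4]); print(rel(crook(a,b,z),down(*ex[:2])),crook(a,b,z))
E
python3 tgt.py -30 -60 57.5
```

```text
[-2.1000e-03 -2.7000e-03  1.8660e-01  2.1078e+00  6.0650e-01  1.4950e-01] [np.float64(530.0369999999999), np.float64(38.716999999999985), 57.5]
```

{"api": "servo_tool", "payload": {
  "rows": [
    [0,0,0,0.25,0.07,0,20],
    [0,0,0,0.5,0.14,0,20],
    [0,0,0,0.75,0.22,0,20],
    [0,0,0,1.0,0.29,0,20],
    [0,0,0,1.0,0.29,0,20]
  ]
}}

```text
t: 7.98
ee_pos: [514.8, -188.4, 85.8]
orientation: [-1.961, -2.445, 0.001]
ft_force: [0.3, 0.5, -2.3]
width: 29.7
grasp_force: 30.0
```

{"api": "servo_tool", "payload": {
  "rows": [
    [0,0,0.05,0.25,0.07,0,20],
    [0,0,0.1,0.45,0.14,0.05,20],
    [0,0,0.15,0.65,0.18,0.1,20],
    [0,0,0.187,0.85,0.24,0.15,20],
    [0,0,0.187,0.85,0.24,0.15,20],
    [0,0,0.187,0.85,0.24,0.15,20]
  ]
}}

```text
t: 8.72
ee_pos: [526.8, -16.5, 57.3]
orientation: [-2.29, -2.146, 0.001]
ft_force: [0.9, -0.3, -1.7]
width: 29.9
grasp_force: 30.0
```

```bash
python3 tgt.py -30 -60 57.5; python3 tgt.py -30 20 57.5;  python3 - <<'E'
from h import *
im,d,i=snap('wrist','w4.png'); np.savez('w4.npz',d=d);print(ctrl.get_obs()['width'])
E
```

```text
[-0.002  -0.0013  0.      0.2764 -0.0018 -0.0005] [np.float64(530.0369999999999), np.float64(38.716999999999985), 57.5]
[-2.000e-03 -1.300e-03  0.000e+00  6.764e-01 -1.800e-03  3.000e-04] [np.float64(535.237), np.float64(118.557), 57.5]
29.524804699274256
```

View pics/w4.png

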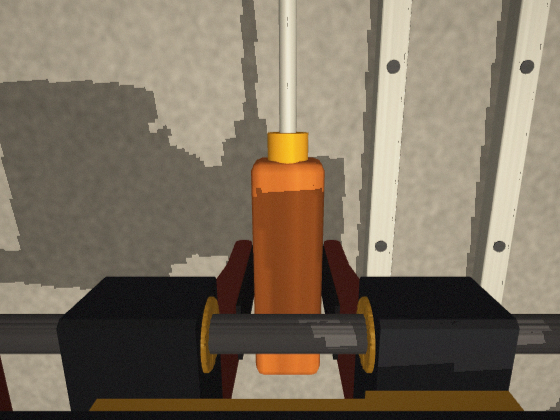

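The hook is still held straight and lined up with the rails. I advance into the loop, then move sideways.

{"api": "servo_tool", "payload": {
  "rows": [
    [0,0,0,0.2,0,0,20],
    [0,0,0,0.4,0,0,20],
    [0,0,0,0.6,0,0,20],
    [0,0,0,0.676,0,0,20],
    [0,0,0,0.676,0,0,20],
    [0,0,0,0.676,0,0,20]
  ]
}}

```text
t: 9.52
ee_pos: [535.7, 117.9, 58.1]
orientation: [-2.292, -2.144, 0.0]
ft_force: [-0.1, -1.5, -2.8]
width: 29.8
grasp_force: 30.0
```

{"api": "servo_tool", "payload": {
  "rows": [
    [0,0,0,0,0.05,0,20],
    [0,0,0,0,0.1,0,20],
    [0,0,0,0,0.165,0,20],
    [0,0,0,0,0.165,0,20],
    [0,0,0,0,0.165,0,20]
  ]
}}

```text
t: 10.15
ee_pos: [568.5, 117.0, 57.9]
orientation: [-2.291, -2.145, 0.0]
ft_force: [-0.5, -0.8, -1.5]
width: 30.0
grasp_force: 3.0
```

```bash
python3 tgt.py 3 20 57.5;  python3 - <<'E'
from h import *
im,d,i=snap('scene'); cv2.imwrite('pics/s2.png',cv2.resize(im[90:260,170:400],None,fx=3.4,fy=3.4)[:,:,::-1])
E
```

```text
[-0.0018 -0.0014 -0.0004 -0.0031 -0.0015  0.0022] [np.float64(568.171), np.float64(116.41199999999999), 57.5]
```

The grip force reads 3 N, so the grip has slackened. I hold still, then check the hook in the hand.

{"api": "servo_tool", "payload": {
  "rows": [
    [0,0,0,0,0,0,20],
    [0,0,0,0,0,0,20],
    [0,0,0,0,0,0,20],
    [0,0,0,0,0,0,20]
  ]
}}

```text
t: 10.7
ee_pos: [568.8, 117.1, 58.2]
orientation: [-2.291, -2.145, -0.001]
ft_force: [-1.0, 0.4, -2.6]
width: 29.7
grasp_force: 30.0
```

```bash
cat > held.py <<'E'
from h import *
im,d,i=snap('wrist');o=ctrl.get_obs();R0=Rn.from_rotvec(o['orientation'])
T=lambda P:R0.inv().apply(P-o['ee_pos']).round(1)
hsv=cv2.cvtColor(im,cv2.COLOR_RGB2HSV);m=cv2.inRange(hsv,(3,120,60),(20,255,255))
for v in (15,60,120):
    r=(d[v,200:380]<np.median(d[v,200:380])-15) if v<=120 else 0
    u=np.nonzero(cv2.inRange(im[v:v+1],(150,150,140),(255,255,255))[0][260:315]); 
    print(v,[T(pt(i,d,u,v)).tolist() for u in range(276,300,4)])
for p in ((287,165),(287,175),(287,220),(287,290),(287,360),(287,372)): print(p,T(pt(i,d,*p)))
print(o['ee_pos'],o['width'],o['grasp_force'])
E
python3 held.py
```

```text
15 [[90.9, -1.5, -70.9], [90.9, -0.6, -71.1], [90.6, 0.3, -72.4], [90.9, 1.2, -70.8], [90.7, 2.1, -71.8], [90.8, 2.9, -71.5]]
60 [[97.2, -5.2, 59.0], [89.3, -1.8, -6.6], [89.2, -0.2, -7.2], [89.1, 1.3, -8.0], [89.1, 2.9, -8.3], [89.3, 4.5, -6.3]]
120 [[64.7, -5.4, 57.7], [66.4, -2.0, -6.1], [66.5, -0.3, -7.4], [66.5, 1.3, -7.4], [66.5, 2.9, -8.6], [64.7, 6.1, 58.1]]
(287, 165) [ 49.2   0.9 -14.2]
(287, 175) [ 45.3   0.9 -15.3]
(287, 220) [ 26.6   0.9 -15.5]
(287, 290) [ -4.9   0.8 -15.5]
(287, 360) [-39.5   0.8 -16.3]
(287, 372) [-45.9   0.8 -16.3]
[568.77765235 117.10508974  58.1837333 ] 29.757792005628374 29.999663829803467
```

{"api": "servo_tool", "payload": {
  "rows": [
    [0,0,0,-0.04,0,0,20],
    [0,0,0,-0.09,0,0,20],
    [0,0,0,-0.14,0,0,20],
    [0,0,0,-0.2,0,0,20],
    [0,0,0,-0.3,0,0,20],
    [0,0,0,-0.4,0,0,20],
    [0,0,0,-0.5,0,0,20],
    [0,0,0,-0.6,0,0,20],
    [0,0,0,-0.7,0,0,20],
    [0,0,0,-0.8,0,0,20]
  ]
}}

```text
t: 12.0
ee_pos: [558.1, -43.9, 57.8]
orientation: [-2.291, -2.145, -0.0]
ft_force: [0.2, 4.0, -1.1]
width: 30.0
grasp_force: 30.0
```

```bash
python3 held.py | tail -4;  python3 - <<'E'
from h import *
im,d,i=snap('top'); cv2.imwrite('pics/t2.png',cv2.resize(im[120:300,150:430],None,fx=2.8,fy=2.8)[:,:,::-1])
E
```

```text
(287, 290) [ -2.5   0.8 -16.6]
(287, 360) [-38.4   0.7 -15.1]
(287, 372) [-44.3   0.7 -15.8]
[558.02666286 -45.89503449  57.79816748] 29.695828360519936 29.999442994594574
```

View pics/t2.png

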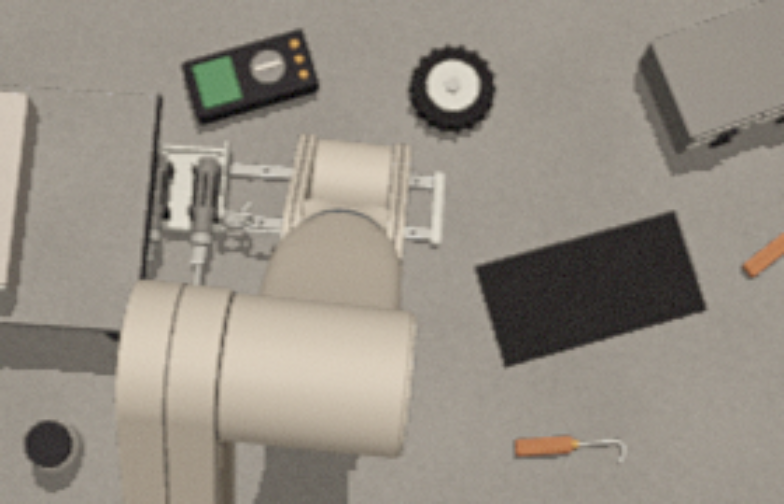

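The carriage is coming out: the first handle is at crop (205,200) and the loop at (240,215). I keep pulling.

{"api": "servo_tool", "payload": {
  "rows": [
    [0,0,0,-0.1,0,0,20],
    [0,0,0,-0.2,0,0,20],
    [0,0,0,-0.3,0,0,20],
    [0,0,0,-0.4,0,0,20],
    [0,0,0,-0.5,0,0,20],
    [0,0,0,-0.6,0,0,20],
    [0,0,0,-0.7,0,0,20],
    [0,0,0,-0.8,0,0,20],
    [0,0,0,-0.9,0,0,20],
    [0,0,0,-1.0,0,0,20]
  ]
}}

```text
t: 13.35
ee_pos: [545.0, -243.4, 57.3]
orientation: [-2.291, -2.145, -0.0]
ft_force: [0.1, 3.8, -1.3]
width: 29.7
grasp_force: 30.0
```

{"api": "servo_tool", "payload": {
  "rows": [
    [0,0,0,-0.08,0,0,20],
    [0,0,0,-0.14,0,0,20],
    [0,0,0,-0.2,0,0,20],
    [0,0,0,-0.23,0,0,20],
    [0,0,0,-0.25,0,0,20],
    [0,0,0,-0.27,0,0,20],
    [0,0,0,-0.27,0,0,20],
    [0,0,0,-0.27,0,0,20]
  ]
}}

```text
t: 14.35
ee_pos: [541.7, -296.1, 57.3]
orientation: [-2.291, -2.146, -0.0]
ft_force: [0.9, -0.6, -2.2]
width: 29.6
grasp_force: 30.0
```

```bash
python3 held.py | tail -4;  python3 - <<'E'
from h import *
im,d,i=snap('scene','s3.png');np.savez('s3.npz',im=im,d=d)
im,d,i=snap('top','t3.png');np.savez('t3.npz',im=im,d=d)
E
```

```text
(287, 290) [ -4.5   0.8 -16.6]
(287, 360) [-39.6   0.8 -16.2]
(287, 372) [-45.7   0.8 -16.5]
[ 541.69220106 -296.06450141   57.25326033] 29.94282314234772 29.999591410160065
```

View pics/s3.png

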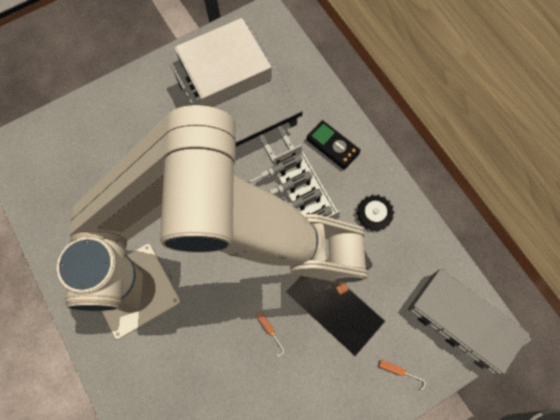

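{"api": "servo_tool", "payload": {
  "rows": [
    [0,0,0,-0.01,0,0,20],
    [0,0,0,-0.02,0,0,20],
    [0,0,0,-0.025,0,0,20]
  ]
}}

```text
t: 14.88
ee_pos: [541.1, -300.1, 57.0]
orientation: [-2.29, -2.143, -0.002]
ft_force: [2.1, 8.5, -2.3]
width: 29.6
grasp_force: 30.0
```

{"api": "servo_tool", "payload": {
  "rows": [
    [0,0,0,-0.01,0,0,20],
    [0,0,0,-0.015,0,0,20],
    [0,0,0,-0.015,0,0,20]
  ]
}}

```text
t: 15.25
ee_pos: [540.7, -300.5, 56.4]
orientation: [-2.288, -2.14, -0.004]
ft_force: [4.8, 16.7, -1.4]
width: 29.9
grasp_force: 30.0
```

The force rise shows the carriage is at its end stop. Next I unhook.

{"api": "servo_tool", "payload": {
  "rows": [
    [0,0,0,0.04,0,0,20],
    [0,0,0,0.075,0,0,20],
    [0,0,0,0.075,0,0,20],
    [0,0,0,0.075,-0.07,0,20],
    [0,0,0,0.075,-0.15,0,20],
    [0,0,0,0.075,-0.25,0,20],
    [0,0,0,0.075,-0.25,0,20]
  ]
}}

```text
t: 16.12
ee_pos: [489.8, -285.5, 57.2]
orientation: [-2.291, -2.142, 0.0]
ft_force: [0.9, -0.1, -2.0]
width: 29.8
grasp_force: 30.0
```

{"api": "servo_tool", "payload": {
  "rows": [
    [0,0,0,-0.2,0,0,20],
    [0,0,0,-0.45,0,0,20],
    [0,0,0,-0.6,0,0,20],
    [0,0,0,-0.6,0,0,20]
  ]
}}

```text
t: 16.62
ee_pos: [484.5, -408.0, 57.3]
orientation: [-2.295, -2.144, -0.001]
ft_force: [-0.6, 0.2, -2.6]
width: 29.5
grasp_force: 30.0
```

```bash
python3 held.py|tail -6
python3 - <<'E'
from h import *
print(rel([502,-400,40],down(.977,.214)),rel([502,-400,9],down(.977,.214)))
im,d,i=snap('top','t4.png');np.savez('t4.npz',im=im,d=d)
hsv=cv2.cvtColor(im,cv2.COLOR_RGB2HSV);i=ctrl.camera_info('top')
cv2.imwrite('pics/t4c.png',cv2.resize(im[140:250,190:400],None,fx=3.8,fy=3.8)[:,:,::-1])
E
```

```text
(287, 175) [ 43.7   1.3 -15.9]
(287, 220) [ 24.8   1.3 -15.5]
(287, 290) [ -6.4   1.2 -16.3]
(287, 360) [-41.1   1.1 -16.7]
(287, 372) [-47.1   1.1 -17.2]
[ 484.22986977 -406.29966104   56.96957789] 29.878597596271117 29.999586939811707
[-0.0008 -0.0016 -0.1887  0.0372  0.0867  0.0848] [-0.0008 -0.0016 -0.1887  0.0369  0.0869  0.2398]
```

View pics/t4c.png

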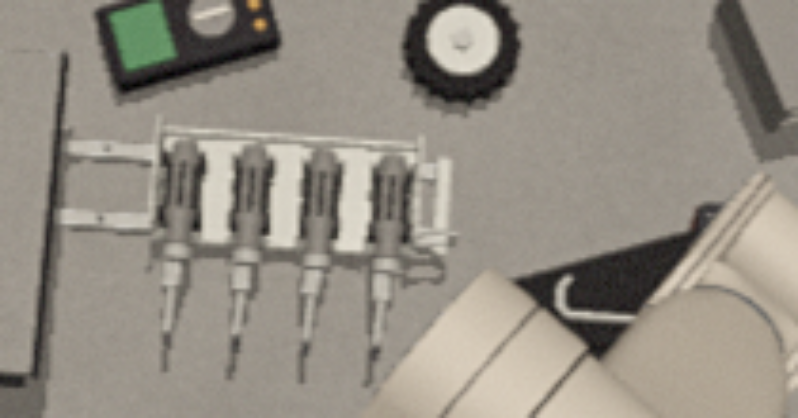

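Four blades are present, with tips at crop (165,368), (232,375), (303,380) and (370,383). Now I lay the hook on the mat.

{"api": "servo_tool", "payload": {
  "rows": [
    [0,0,-0.1,0.037,0.087,0,20],
    [0,0,-0.189,0.037,0.087,0.05,20],
    [0,0,-0.189,0.037,0.087,0.15,20],
    [0,0,-0.189,0.037,0.087,0.2,20],
    [0,0,-0.189,0.037,0.087,0.235,20],
    [0,0,-0.189,0.037,0.087,0.24,20],
    [0,0,-0.189,0.037,0.087,0.24,60],
    [0,0,-0.189,0.037,0.087,0.24,60],
    [0,0,-0.189,0.037,0.087,0.24,60],
    [0,0,-0.189,0.037,0.087,0.1,60]
  ]
}}

```text
t: 17.98
ee_pos: [500.9, -398.2, 35.6]
orientation: [-1.963, -2.444, -0.001]
ft_force: [0.4, -0.4, 0.2]
width: 60.0
grasp_force: 0.0
```

{"api": "servo_tool", "payload": {
  "rows": [
    [0,0,0,0,0,-0.3,60],
    [0,0,0,0,0,-0.6,60],
    [0,0,0,0,0,-0.9,60],
    [0,0,0,0,0,-0.9,60]
  ]
}}

```text
t: 18.48
ee_pos: [505.0, -401.8, 223.2]
orientation: [1.962, 2.444, 0.001]
ft_force: [0.6, 1.1, -0.1]
width: 60.0
grasp_force: 0.0
```

Run:
```python
from h import *
ex=np.array([.998,-.065]);ey=np.array([.065,.998])
i=ctrl.camera_info('top')
f=lambda c,z:ray(i,(190+c[0]/3.8,140+c[1]/3.8),z)[:2].round(1)
for a,m in (((165,368),(175,243)),((232,375),(247,248)),((303,380),(316,254)),((370,383),(388,258))): print('tip',f(a,60),'mouth',f(m,62))
print(rel([440,-75,200],down(*ey)),rel([440,-75,200],down(*-ey)),ctrl.get_obs()['qpos'].round(2))
```

```text
tip [441.   99.6] mouth [559.6  91.9]
tip [434.5  37. ] mouth [554.9  24. ]
tip [429.8 -29.2] mouth [549.2 -41.1]
tip [427.  -91.8] mouth [ 545.5 -109.1]
[ 6.000e-04  5.600e-03 -8.587e-01  1.666e+00  3.480e-02  1.066e-01] [ 6.0000e-03 -7.0000e-04  1.2357e+00  1.6660e+00  3.4800e-02  1.0660e-01] [-0.69  0.45  1.59  0.    1.1  -0.91]
```

{"api": "servo_tool", "payload": {
  "rows": [
    [0,0,0,0.3,0.04,0,60],
    [0,0,0,0.6,0.1,0,60],
    [0,0,0,0.97,0.15,0,60],
    [0,0,0,0.97,0.15,0,60]
  ]
}}

```text
t: 18.98
ee_pos: [488.4, -200.4, 216.5]
orientation: [-1.96, -2.448, -0.001]
ft_force: [0.3, -0.1, -0.3]
width: 60.1
grasp_force: 0.0
```

{"api": "servo_tool", "payload": {
  "rows": [
    [0,0,-0.1,0.3,0.04,0,60],
    [0,0,-0.2,0.6,0.1,0,60],
    [0,0,-0.35,0.97,0.15,0,60],
    [0,0,-0.5,0.97,0.15,0,60],
    [0,0,-0.6,0.97,0.15,0,60],
    [0,0,-0.7,0.97,0.15,0,60],
    [0,0,-0.8,0.97,0.15,0,60],
    [0,0,-0.86,0.97,0.15,0,60],
    [0,0,-0.86,0.97,0.15,0,60],
    [0,0,-0.86,0.97,0.15,0,60]
  ]
}}

```text
t: 20.23
ee_pos: [477.2, -8.2, 217.7]
orientation: [-0.102, -3.138, -0.004]
ft_force: [-0.6, -0.2, -0.4]
width: 59.8
grasp_force: 0.0
```

Run:
```python
from h import *
import pickle
im,d,i=snap('wrist','w5.png'); pickle.dump((im,d,i),open('w5.pkl','wb'))
print(ctrl.get_obs()['ee_pos'])
```

```text
[477.20272848  -8.08407937 217.75490255]
```

View pics/w5.png

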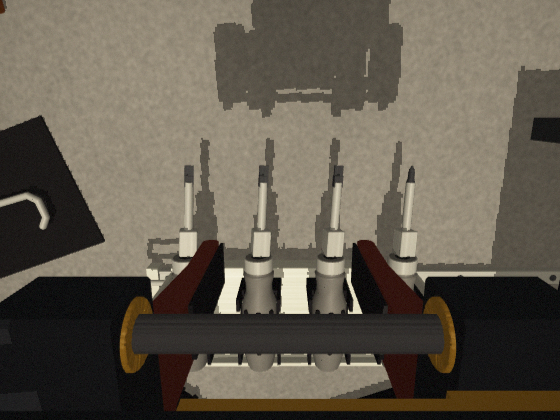

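Left to right are blades 1 to 4, with tips at (188,172), (264,172), (338,175) and (411,172). Tip 4 looks pointed. I enlarge all four tips and take the collar positions from depth.

Run:
```python
from h import *
import pickle
im,d,i=pickle.load(open('w5.pkl','rb'))
t=np.hstack([cv2.resize(im[160:200,u-12:u+13],None,fx=8,fy=12,interpolation=cv2.INTER_CUBIC) for u in (188,264,338,411)]);cv2.imwrite('pics/tips.png',t[:,:,::-1])
for n,u0,ut in ((1,188,188),(2,261,263),(3,335,338),(4,408,411)):
    # collar & shank profile from depth
    out=[]
    for v in (185,200,215,225,237,245,252):
        z=np.array([pt(i,d,u,v) if d[v,u]>0 else [0,0,0] for u in range(u0-16,u0+17)])
        k=z[:,2]>45; w=z[k]; out.append((v,w[:,0].mean().round(1),((w[:,1].min()+w[:,1].max())/2).round(1),(np.ptp(w[:,1])).round(1),w[:,2].max().round(1)) if k.any() else v)
    print(n,*out,sep='\n  ')
```

```text
1
  (185, np.float64(467.3), np.float64(-93.7), np.float64(8.0), np.float64(59.6))
  (200, np.float64(480.6), np.float64(-95.7), np.float64(6.9), np.float64(61.3))
  (215, np.float64(494.2), np.float64(-97.4), np.float64(6.6), np.float64(61.1))
  (225, np.float64(503.1), np.float64(-98.3), np.float64(6.6), np.float64(62.7))
  (237, np.float64(512.6), np.float64(-97.8), np.float64(14.2), np.float64(68.9))
  (245, np.float64(508.5), np.float64(-75.0), np.float64(63.3), np.float64(225.7))
  (252, np.float64(504.9), np.float64(-74.2), np.float64(65.2), np.float64(233.5))
2
  (185, np.float64(471.7), np.float64(-28.6), np.float64(8.1), np.float64(59.9))
  (200, np.float64(484.9), np.float64(-30.0), np.float64(7.2), np.float64(61.1))
  (215, np.float64(498.4), np.float64(-31.9), np.float64(7.1), np.float64(61.5))
  (225, np.float64(507.5), np.float64(-32.6), np.float64(7.0), np.float64(61.8))
  (237, np.float64(517.2), np.float64(-34.0), np.float64(17.8), np.float64(68.1))
  (245, np.float64(524.5), np.float64(-34.5), np.float64(17.7), np.float64(68.5))
  (252, np.float64(530.9), np.float6
[... 477 characters left out ...]
p.float64(30.8), np.float64(18.2), np.float64(69.4))
  (252, np.float64(535.5), np.float64(30.0), np.float64(17.5), np.float64(69.3))
4
  (185, np.float64(480.4), np.float64(101.8), np.float64(6.6), np.float64(59.4))
  (200, np.float64(493.8), np.float64(100.4), np.float64(7.5), np.float64(60.5))
  (215, np.float64(507.1), np.float64(99.0), np.float64(6.5), np.float64(61.9))
  (225, np.float64(516.3), np.float64(98.2), np.float64(7.1), np.float64(62.1))
  (237, np.float64(526.2), np.float64(96.8), np.float64(17.6), np.float64(68.4))
  (245, np.float64(533.7), np.float64(96.6), np.float64(19.2), np.float64(68.9))
  (252, np.float64(540.1), np.float64(95.7), np.float64(17.8), np.float64(69.6))
```

View pics/tips.png

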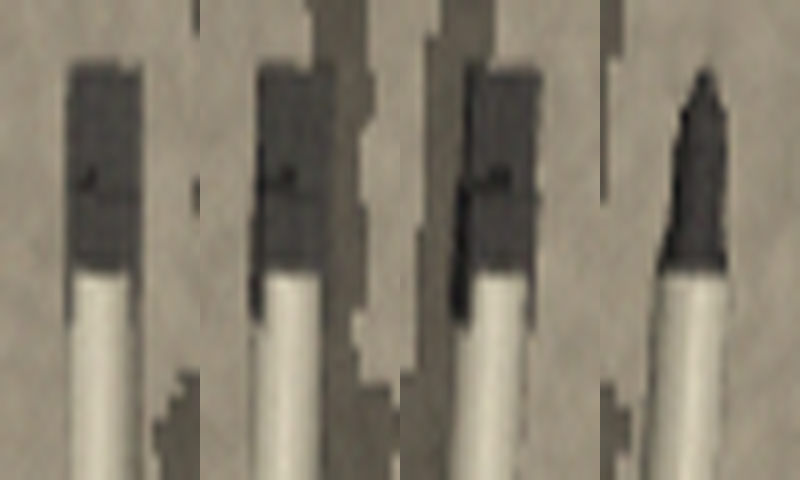

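Tips 1–3 are square-cut (flat) and tip 4 is pointed (cross), so blades 1, 2 and 3 have to be flipped. I find the collar and mouth x positions from depth.

Run:
```python
from h import *
import pickle
im,d,i=pickle.load(open('w5.pkl','rb'))
for n,us in ((1,(186,188)),(2,(260,262)),(3,(334,336)),(4,(406,408))):
    print(n,[(v,*pt(i,d,us[0],v)[[0,2]].round(1).tolist()) for v in range(226,274,2)])
# wrt carriage yaw: back rail / plate front edge white line
```

```text
1 [(226, 503.9, 61.1), (228, 505.6, 61.6), (230, 507.4, 61.7), (232, 508.3, 65.0), (234, 509.6, 66.7), (236, 409.3, 379.5), (238, 513.2, 67.2), (240, 515.2, 66.5), (242, 516.7, 67.7), (244, 518.5, 68.0), (246, 520.6, 67.2), (248, 522.3, 67.9), (250, 524.5, 67.0), (252, 526.2, 67.5), (254, 528.4, 66.8), (256, 529.6, 68.7), (258, 532.4, 66.5), (260, 532.2, 71.6), (262, 532.7, 75.0), (264, 534.7, 74.9), (266, 536.7, 74.6), (268, 464.2, 250.0), (270, 465.2, 249.6), (272, 464.9, 252.2)]
2 [(226, 508.1, 61.8), (228, 510.3, 60.9), (230, 512.0, 61.3), (232, 512.5, 65.7), (234, 514.5, 65.3), (236, 515.9, 66.6), (238, 517.9, 66.2), (240, 519.6, 66.8), (242, 521.7, 66.1), (244, 523.5, 66.5), (246, 525.1, 67.3), (248, 527.3, 66.3), (250, 528.9, 67.1), (252, 531.1, 66.5), (254, 532.7, 67.1), (256, 534.6, 67.2), (258, 537.1, 66.0), (260, 536.6, 71.9), (262, 537.2, 74.9), (264, 538.8, 75.7), (266, 540.7, 75.5), (268, 543.0, 74.7), (270, 544.8, 74.9), (272, 547.2, 73.9)]
3 [(226, 512.2, 62.9), (228, 514.4, 61.9), (230, 516.0, 62.7), (232, 517.0, 65.3), (234, 518.4, 66.6), (236, 520.4, 66.4), (238, 522.3, 66.3), (240, 523.7, 67.5), (242, 525.6, 67.6), (244, 527.8, 66.9), (246, 529.3, 67.7), (248, 531.5, 67.0), (250, 533.2, 67.5), (252, 535.4, 66.9), (254, 537.5, 66.5), (256, 538.9, 67.8), (258, 541.1, 67.2), (260, 541.1, 71.6), (262, 541.9, 74.2), (264, 543.8, 74.2), (266, 545.5, 74.7), (268, 547.6, 74.2), (270, 549.2, 74.9), (272, 551.2, 74.9)]
4 [(226, 516.9, 61.7), (228, 518.9, 61.6), (230, 520.7, 61.9), (232, 520.9, 66.5), (234, 522.8, 66.4), (236, 524.2, 67.8), (238, 526.6, 66.5), (240, 528.2, 67.2), (242, 530.1, 67.2), (244, 531.8, 67.8), (246, 533.5, 68.1), (248, 535.7, 67.3), (250, 537.8, 66.9), (252, 538.7, 69.5), (254, 540.7, 69.3), (256, 542.8, 68.9), (258, 545.7, 66.5), (260, 545.2, 72.0), (262, 546.3, 74.0), (264, 547.9, 74.7), (266, 549.1, 76.3), (268, 551.6, 75.0), (270, 553.4, 75.2), (272, 555.5, 74.8)]
```

```bash
cat > go.py <<'E'
from h import *
import sys
# go.py x y z sgn
x,y,z,s=map(float,sys.argv[1:5]); o=ctrl.get_obs()
print(rel([x,y,z],down(.0667*s,.9978*s)),o['ee_pos'].round(1),o['qpos'][5].round(2))
E
python3 go.py 528 30.8 120 1; python3 go.py 528 30.8 42 1
```

```text
[ 0.0015 -0.0016  0.0013 -0.242   0.2093  0.4887] [477.2  -8.1 217.8] -1.55
[ 0.0015 -0.0016  0.0013 -0.2429  0.2084  0.8787] [477.2  -8.1 217.8] -1.55
```

{"api": "servo_tool", "payload": {
  "rows": [
    [0,0,0,-0.12,0.1,0.2,40],
    [0,0,0,-0.242,0.209,0.4,40],
    [0,0,0,-0.242,0.209,0.55,40],
    [0,0,0,-0.242,0.209,0.55,40]
  ]
}}

```text
t: 20.78
ee_pos: [526.2, 31.2, 105.9]
orientation: [-0.099, -3.133, -0.003]
ft_force: [-0.2, 0.5, 0.6]
width: 40.3
grasp_force: 0.0
```

```bash
python3 go.py 528 30.8 42 1
cat > col.py <<'E'
from h import *
import sys
# collar seen by wrist: points with z in 60..74 near (x,y); print extents
x,y,zlo,zhi=map(float,sys.argv[1:5])
im,d,i=snap('wrist'); K=np.array(i['intrinsics']);R=np.array(i['R']);t=np.array(i['t'])
v,u=np.mgrid[:420,:560]; P=(np.stack([u,v,np.ones_like(u)],-1).reshape(-1,3)@np.linalg.inv(K).T*d.reshape(-1,1)-t)@R
P=P[(d.reshape(-1)>0)&(abs(P[:,0]-x)<95)&(abs(P[:,1]-y)<28)&(P[:,2]>zlo)&(P[:,2]<zhi)]
for a in np.arange(x-90,x+60,6):
    q=P[abs(P[:,0]-a)<3]
    if len(q)>4: q=q[q[:,2]>np.percentile(q[:,2],98)-20]; print(round(a),len(q),'y',np.percentile(q[:,1],[1,99]).round(1),'mid',np.percentile(q[:,1],[1,99]).mean().round(1),'ztop',np.percentile(q[:,2],95).round(1))
E
python3 col.py 528 30.8 50 85
```

```text
[ 0.0012 -0.0047  0.0023 -0.0113 -0.0019  0.3194] [526.2  31.2 105.9] -1.47
462 160 y [34.9 43.6] mid 39.3 ztop 56.4
468 175 y [34.  42.7] mid 38.3 ztop 58.3
474 178 y [33.6 42.3] mid 37.9 ztop 59.4
480 149 y [33.2 41.1] mid 37.2 ztop 60.1
486 152 y [32.2 40.5] mid 36.4 ztop 60.6
492 149 y [31.9 39.5] mid 35.7 ztop 61.0
498 146 y [30.9 38.6] mid 34.7 ztop 61.4
504 143 y [30.1 38.2] mid 34.2 ztop 61.6
510 142 y [29.5 37.3] mid 33.4 ztop 62.1
516 315 y [23.7 40.7] mid 32.2 ztop 67.6
522 327 y [22.7 40.9] mid 31.8 ztop 68.2
528 317 y [22.3 40.1] mid 31.2 ztop 68.6
534 324 y [21.2 39.7] mid 30.5 ztop 69.2
540 582 y [15.9 40.5] mid 28.2 ztop 74.6
546 430 y [15.5 40.8] mid 28.1 ztop 75.3
552 397 y [14.9 40.5] mid 27.7 ztop 75.1
558 477 y [13.8 40.7] mid 27.3 ztop 75.8
564 343 y [14.4 39.3] mid 26.8 ztop 75.1
570 353 y [14.7 38.3] mid 26.5 ztop 74.3
576 303 y [ 6.  45.5] mid 25.8 ztop 69.9
582 50 y [ 9.  42.5] mid 25.7 ztop 59.4
```

{"api": "servo_tool", "payload": {
  "rows": [
    [0,-0.005,0.002,-0.011,-0.008,0.15,40],
    [0,-0.005,0.002,-0.011,-0.008,0.32,40],
    [0,-0.005,0.002,-0.011,-0.008,0.32,40],
    [0,-0.005,0.002,-0.011,-0.008,0.32,5],
    [0,-0.005,0.002,-0.011,-0.008,0.32,5],
    [0,-0.005,0.002,-0.011,-0.008,0.32,5],
    [0,-0.005,0.002,-0.011,-0.008,0.32,5],
    [0,-0.005,0.002,-0.011,-0.008,0.32,5]
  ]
}}

```text
t: 21.82
ee_pos: [531.2, 29.4, 45.7]
orientation: [0.103, 3.131, 0.003]
ft_force: [-0.8, -2.5, 8.4]
width: 26.6
grasp_force: 30.0
```

```bash
python3 go.py 528 29.5 42 1; python3 -c "
from h import *
o=ctrl.get_obs();print(o['width'],o['grasp_force'],o['ft_force'])"; python3 col.py 528 30.8 50 85
```

```text
[ 0.0016  0.0056  0.0005  0.016  -0.0006  0.0186] [531.2  29.4  45.7] -1.47
26.57442330371668 30.001417100429535 [-0.7533602  -2.46835148  8.36410691]
456 8 y [37.1 39.7] mid 38.4 ztop 55.8
462 317 y [36.4 44.9] mid 40.6 ztop 56.5
468 339 y [35.6 44.1] mid 39.9 ztop 58.0
474 350 y [34.8 43.7] mid 39.2 ztop 59.4
480 301 y [34.4 42.7] mid 38.5 ztop 60.0
486 292 y [33.6 41.5] mid 37.5 ztop 60.4
492 290 y [33.  41.2] mid 37.1 ztop 61.0
498 278 y [32.3 40.1] mid 36.2 ztop 61.3
504 276 y [31.5 39.6] mid 35.6 ztop 61.8
510 273 y [30.7 38.8] mid 34.8 ztop 62.4
516 682 y [10.7 42.2] mid 26.5 ztop 67.7
522 1701 y [ 8.6 53.4] mid 31.0 ztop 84.0
528 712 y [17.2 44. ] mid 30.6 ztop 81.3
534 687 y [16.8 43.5] mid 30.2 ztop 80.1
540 1273 y [16.6 43.2] mid 29.9 ztop 73.6
546 84 y [16.7 42.3] mid 29.5 ztop 71.8
558 54 y [21.1 33.5] mid 27.3 ztop 75.8
564 459 y [17.5 38.2] mid 27.8 ztop 75.3
570 629 y [16.  39.6] mid 27.8 ztop 74.5
576 1438 y [ 7.4 47. ] mid 27.2 ztop 76.0
582 999 y [ 9.7 46.4] mid 28.1 ztop 76.2
```

The fingers have closed on the handle's ring (26.6 mm), because the TCP drifted to x=531. I open, back out and line up again.

{"api": "servo_tool", "payload": {
  "rows": [
    [0,0,0,0,0,0,40],
    [0,0,0,0,0,0,40],
    [0,0,0,0,0,0,40],
    [0,0,0,0,0,-0.15,40],
    [0,0,0,0,0,-0.3,40],
    [0,0,0,0,0,-0.3,40],
    [0,0,0,0,0,-0.3,40]
  ]
}}

```text
t: 22.75
ee_pos: [529.1, 29.4, 103.5]
orientation: [0.103, 3.135, 0.003]
ft_force: [-0.5, -0.3, 0.1]
width: 39.9
grasp_force: 0.0
```

```bash
python3 go.py 525 29.5 60 1;python3 col.py 528 30.8 50 85
```

```text
[ 0.0015  0.0032  0.0006  0.0216 -0.0015  0.2173] [529.1  29.4 103.5] -1.47
462 168 y [36.4 44.9] mid 40.6 ztop 56.5
468 180 y [35.4 44.2] mid 39.8 ztop 57.9
474 180 y [35.  43.5] mid 39.3 ztop 59.6
480 161 y [34.6 43.2] mid 38.9 ztop 59.9
486 162 y [33.7 41.7] mid 37.7 ztop 60.6
492 146 y [33.3 40.8] mid 37.0 ztop 60.9
498 155 y [32.3 40.5] mid 36.4 ztop 61.2
504 150 y [31.5 39.5] mid 35.5 ztop 61.8
510 145 y [30.9 38.5] mid 34.7 ztop 62.3
516 326 y [24.8 42.2] mid 33.5 ztop 67.3
522 338 y [24.3 42.2] mid 33.2 ztop 68.2
528 339 y [23.4 41.7] mid 32.6 ztop 68.7
534 322 y [22.8 40.9] mid 31.9 ztop 69.0
540 608 y [17.2 42. ] mid 29.6 ztop 74.4
546 445 y [16.4 41.9] mid 29.2 ztop 75.2
552 399 y [16.6 41.6] mid 29.1 ztop 75.1
558 486 y [15.1 41.9] mid 28.5 ztop 76.0
564 349 y [15.8 41. ] mid 28.4 ztop 75.2
570 368 y [16.  39.5] mid 27.7 ztop 74.4
576 433 y [ 7.5 47. ] mid 27.3 ztop 73.8
582 102 y [10.  46.7] mid 28.3 ztop 65.6
```

{"api": "servo_tool", "payload": {
  "rows": [
    [0,0.003,0,0.013,0.005,0.1,40],
    [0,0.003,0,0.013,0.005,0.2,40],
    [0,0.003,0,0.013,0.005,0.3,40],
    [0,0.003,0,0.013,0.005,0.307,40],
    [0,0.003,0,0.013,0.005,0.307,40],
    [0,0.003,0,0.013,0.005,0.307,40]
  ]
}}

```text
t: 23.55
ee_pos: [527.8, 30.7, 43.1]
orientation: [0.104, 3.138, 0.004]
ft_force: [-0.6, 1.3, 0.1]
width: 40.1
grasp_force: 0.0
```

```bash
python3 go.py 526.5 30.4 42 1
```

```text
[ 0.0016  0.0012  0.0005  0.0062 -0.002   0.0056] [527.8  30.7  43.1] -1.47
```

{"api": "servo_tool", "payload": {
  "rows": [
    [0,0,0,0.008,0,0.005,40],
    [0,0,0,0.008,0,0.005,5],
    [0,0,0,0.008,0,0.005,5],
    [0,0,0,0.008,0,0.005,5],
    [0,0,0,0.008,0,0.005,5],
    [0,0,0,0.008,0,0.005,5],
    [0,0,0,0.008,0,0.005,5]
  ]
}}

```text
t: 24.42
ee_pos: [525.9, 30.9, 41.7]
orientation: [0.103, 3.139, 0.004]
ft_force: [-0.2, 0.2, 1.5]
width: 16.5
grasp_force: 29.9
```

{"api": "servo_tool", "payload": {
  "rows": [
    [0,0,0,0.05,0,0,5],
    [0,0,0,0.15,0,0,5],
    [0,0,0,0.25,0,0,5],
    [0,0,0,0.35,0,0,5],
    [0,0,0,0.4,0,0,5],
    [0,0,0,0.4,0,0,5],
    [0,0,0,0.4,0,0,5]
  ]
}}

```text
t: 25.3
ee_pos: [446.9, 36.1, 41.7]
orientation: [0.104, 3.138, 0.004]
ft_force: [0.4, -0.2, -0.9]
width: 16.7
grasp_force: 29.9
```

{"api": "servo_tool", "payload": {
  "rows": [
    [0,0,0,0,0,-0.15,5],
    [0,0,0,0,0,-0.3,5],
    [0,0,0,0,0,-0.3,5],
    [0,0,0.1,0,0,-0.3,5],
    [0,0,0.2,0,0,-0.3,5],
    [0,0,0.3,0,0,-0.3,5],
    [0,0,0.4,0,0,-0.3,5],
    [0,0,0.5,0,0,-0.3,5],
    [0,0,0.6,0,0,-0.3,5],
    [0,0,0.7,0,0,-0.3,5]
  ]
}}

```text
t: 26.55
ee_pos: [445.8, 35.9, 100.4]
orientation: [-1.669, -2.66, -0.003]
ft_force: [-1.1, 0.3, -1.2]
width: 16.1
grasp_force: 29.9
```

{"api": "servo_tool", "payload": {
  "rows": [
    [0,0,0.1,0,0,0,5],
    [0,0,0.2,0,0,0,5],
    [0,0,0.3,0,0,0,5],
    [0,0,0.4,0,0,0,5],
    [0,0,0.5,0,0,0,5],
    [0,0,0.6,0,0,0,5],
    [0,0,0.7,0,0,0,5],
    [0,0,0.8,0,0,0,5],
    [0,0,0.9,0,0,0,5],
    [0,0,1.0,0,0,0,5]
  ]
}}

```text
t: 27.8
ee_pos: [445.8, 35.9, 100.4]
orientation: [-3.034, -0.808, -0.001]
ft_force: [-0.3, 0.1, -0.5]
width: 16.1
grasp_force: 29.9
```

{"api": "servo_tool", "payload": {
  "rows": [
    [0,0,0.1,0,0,0,5],
    [0,0,0.2,0,0,0,5],
    [0,0,0.3,0,0,0,5],
    [0,0,0.394,0,0,0,5],
    [0,0,0.394,0,0,0,5],
    [0,0,0.394,0,0,0,5],
    [0,0,0.394,0,0,0,5]
  ]
}}

```text
t: 28.68
ee_pos: [445.9, 35.9, 101.3]
orientation: [-3.138, 0.1, -0.001]
ft_force: [-0.5, 0.9, -0.0]
width: 16.8
grasp_force: 29.9
```

```bash
cat > blade.py <<'E'
from h import *
# held blade in the tool frame: depth points near the grasp, outside the fingers
im,d,i=snap('wrist');o=ctrl.get_obs();R0=Rn.from_rotvec(o['orientation'])
K=np.array(i['intrinsics']);R=np.array(i['R']);t=np.array(i['t'])
v,u=np.mgrid[:420,:560]; P=(np.stack([u,v,np.ones_like(u)],-1).reshape(-1,3)@np.linalg.inv(K).T*d.reshape(-1,1)-t)@R
P=R0.inv().apply(P[d.reshape(-1)>0]-o['ee_pos'])
P=P[(abs(P[:,1])<14)&(abs(P[:,0])<76)&(P[:,2]<0)&(P[:,2]>-42)]
for a in range(-72,76,8):
    q=P[abs(P[:,0]-a)<3]
    if len(q)>6: print(a,len(q),'y',np.percentile(q[:,1],[2,98]).round(1),q[:,1].mean().round(1),'ztop',np.percentile(q[:,2],4).round(1))
print(o['ee_pos'].round(1),o['width'],o['grasp_force'],o['qpos'][5])
E
python3 blade.py; python3 go.py 447 36 42 -1
```

```text
-56 23 y [-5.9  1.7] -2.5 ztop -23.8
-48 213 y [-5.9  1.7] -2.0 ztop -24.9
-40 224 y [-5.4  2.1] -1.7 ztop -24.7
-32 131 y [-5.3  1.9] -1.7 ztop -24.3
-8 486 y [-9.4  6.9] -0.9 ztop -27.1
0 640 y [-9.4  7.1] -1.2 ztop -34.3
8 943 y [-10.7   8.4] -1.0 ztop -38.5
16 271 y [-4.6  2.8] -1.0 ztop -20.7
24 277 y [-4.6  2.8] -0.9 ztop -20.0
32 294 y [-4.6  3.1] -0.7 ztop -19.6
40 288 y [-4.1  3.1] -0.5 ztop -19.0
48 307 y [-4.1  3.5] -0.3 ztop -18.4
56 328 y [-4.   3.8] -0.1 ztop -17.6
64 335 y [-4.   3.8] -0.1 ztop -14.8
72 32 y [-4.   3.6] -0.8 ztop -14.5
[445.9  35.9 101.4] 16.32416983845828 29.87185764592141 1.6845684963166223
[-0.0015 -0.0006  0.0017  0.0052  0.      0.2969] [445.9  35.9 101.4] 1.68
```

{"api": "servo_tool", "payload": {
  "rows": [
    [0,0.049,-0.013,0.02,0,0.1,5],
    [0,0.049,-0.013,0.02,0,0.2,5],
    [0,0.049,-0.013,0.02,0,0.287,5],
    [0,0.049,-0.013,0.02,0,0.287,5],
    [0,0.049,-0.013,0.02,0,0.287,5]
  ]
}}

```text
t: 29.35
ee_pos: [450.3, 35.8, 44.5]
orientation: [3.138, -0.072, 0.118]
ft_force: [0.8, 0.6, 0.0]
width: 16.2
grasp_force: 29.9
```

```bash
sed -i 's/abs(P\[:,0\])<76/abs(P[:,0]-30)<110/; s/abs(P\[:,1\])<14/abs(P[:,1])<24/; s/range(-72,76,8)/range(-72,136,8)/;' blade.py; python3 blade.py
```

```text
-56 20 y [-5.9  1.8] -2.3 ztop -23.5
-48 212 y [-5.9  1.7] -2.1 ztop -24.9
-40 217 y [-5.3  2.2] -1.8 ztop -24.3
-32 121 y [-5.3  1.7] -1.7 ztop -24.0
-8 507 y [-9.3  7.1] -0.9 ztop -26.9
0 664 y [-9.4  7.1] -1.1 ztop -34.7
8 1011 y [-10.7   8.5] -1.1 ztop -38.3
16 272 y [-4.6  2.8] -1.0 ztop -20.5
24 282 y [-4.6  3. ] -0.8 ztop -20.0
32 300 y [-4.5  3.2] -0.7 ztop -19.5
40 287 y [-4.1  3.1] -0.5 ztop -18.9
48 311 y [-4.   3.5] -0.3 ztop -18.4
56 337 y [-4.   3.8] -0.1 ztop -17.3
64 336 y [-4.   3.8] -0.1 ztop -14.6
72 31 y [-3.9  3.6] -0.8 ztop -14.0
88 19 y [0.  8.6] 4.0 ztop -5.8
96 1326 y [-10.4  14.1] 1.7 ztop -23.5
104 1273 y [-10.3  14.7] 2.1 ztop -22.9
[450.4  35.8  44.7] 16.282026093358375 29.871740830130875 1.6864256923279883
```

{"api": "servo_tool", "payload": {
  "rows": [
    [0,0,0,0.03,0.006,0.004,5],
    [0,0,0,0.06,0.006,0.006,5],
    [0,0,0,0.1,0.007,0.009,5],
    [0,0,0,0.14,0.008,0.012,5],
    [0,0,0,0.18,0.009,0.015,5],
    [0,0,0,0.22,0.009,0.018,5],
    [0,0,0,0.22,0.009,0.018,5]
  ]
}}

```text
t: 30.28
ee_pos: [494.8, 32.0, 43.8]
orientation: [3.138, -0.072, 0.118]
ft_force: [-0.1, -0.4, -0.3]
width: 16.5
grasp_force: 29.9
```

{"api": "servo_tool", "payload": {
  "rows": [
    [0,0,0,0.05,0.001,0.004,5],
    [0,0,0,0.1,0.002,0.007,5],
    [0,0,0,0.15,0.003,0.011,5],
    [0,0,0,0.17,0.004,0.012,5],
    [0,0,0,0.18,0.004,0.013,5],
    [0,0,0,0.18,0.004,0.013,5]
  ]
}}

```text
t: 31.02
ee_pos: [528.9, 29.5, 43.6]
orientation: [3.138, -0.072, 0.114]
ft_force: [-3.7, -0.4, 0.9]
width: 16.6
grasp_force: 31.5
```

{"api": "servo_tool", "payload": {
  "rows": [
    [0,0,0,0,0,0,30],
    [0,0,0,0,0,0,30],
    [0,0,0,-0.035,0,0,30],
    [0,0,0,-0.035,0,0,30],
    [0,0,0,-0.035,0,0,5],
    [0,0,0,-0.035,0,0,5],
    [0,0,0,-0.035,0,0,5],
    [0,0,0,-0.025,0,0,5],
    [0,0,0,-0.015,0,0,5],
    [0,0,0,-0.01,0,0,5]
  ]
}}

```text
t: 32.28
ee_pos: [525.0, 29.6, 43.3]
orientation: [3.139, -0.073, 0.107]
ft_force: [-10.4, -0.2, 9.7]
width: 16.0
grasp_force: 29.9
```

```bash
python3 go.py 526.5 30 42 -1; python3 blade.py
```

```text
[-0.0013 -0.0456  0.0137  0.007  -0.0026  0.007 ] [525.   29.6  43.3] 1.66
-56 117 y [-4.7  0.5] -2.2 ztop -17.4
-48 177 y [-6.   1.8] -2.3 ztop -18.8
-40 197 y [-5.5  1.8] -2.0 ztop -18.8
-32 7 y [-3.6 -0.5] -2.1 ztop -19.0
-16 71 y [-5.3  2.1] -1.5 ztop -18.9
-8 218 y [-9.   6.8] -1.1 ztop -25.9
0 590 y [-9.   6.8] -1.1 ztop -38.0
8 801 y [-10.4   8.2] -1.2 ztop -38.0
16 381 y [-11.8  11.9] -0.7 ztop -29.6
24 981 y [-11.6  12.5] 0.4 ztop -30.5
32 975 y [-11.7  13.3] 0.6 ztop -30.2
40 1100 y [-11.4  13.1] 0.8 ztop -29.4
48 1025 y [-10.6  12.6] 1.0 ztop -28.0
56 1719 y [-17.8  20.4] 1.7 ztop -29.9
64 1889 y [-17.7  20.4] 1.3 ztop -30.6
72 1690 y [-15.7  18.9] 1.3 ztop -32.0
80 1757 y [-15.6  19. ] 1.5 ztop -31.3
88 1806 y [-15.3  19.2] 1.7 ztop -30.8
96 1875 y [-15.2  19.4] 1.8 ztop -30.3
104 1538 y [-15.3  19.8] 1.9 ztop -29.6
112 29 y [-17.5  21.3] -12.8 ztop -11.7
[525.   29.6  43.3] 16.113235059944923 29.94236469268799 1.6604884165725886
```

The −10 N resistance shows blade 3 is home. I release and go to blade 2.

{"api": "servo_tool", "payload": {
  "rows": [
    [0,0,0,0,0,0,36],
    [0,0,0,0,0,0,36],
    [0,0,0,0,0,0,36],
    [0,0,0,0,0,-0.15,40],
    [0,0,0,0,0,-0.31,40],
    [0,-0.045,0.014,0,0,-0.31,40],
    [0,-0.045,0.014,0,0,-0.31,40],
    [0,-0.045,0.014,0,0,-0.31,40]
  ]
}}

```text
t: 33.33
ee_pos: [522.9, 29.7, 105.0]
orientation: [-3.138, 0.104, -0.011]
ft_force: [-0.0, 0.5, 0.0]
width: 40.0
grasp_force: 0.0
```

```bash
python3 go.py 521.5 -36 105 -1; python3 col.py 529 30 50 85
```

```text
[-1.500e-03 -4.600e-03  2.000e-04  1.500e-02  3.283e-01 -6.000e-04] [522.9  29.7 105. ] 1.67
469 27 y [31.6 36.8] mid 34.2 ztop 57.9
475 91 y [30.7 37.7] mid 34.2 ztop 59.3
481 109 y [29.7 37.4] mid 33.5 ztop 59.9
487 109 y [29.3 37. ] mid 33.1 ztop 60.3
493 112 y [28.9 36.6] mid 32.7 ztop 60.7
499 114 y [28.5 36.1] mid 32.3 ztop 61.5
505 117 y [28.1 35.6] mid 31.9 ztop 61.8
511 123 y [27.8 35.6] mid 31.7 ztop 62.2
517 165 y [23.5 39. ] mid 31.3 ztop 67.0
523 273 y [23.2 38.8] mid 31.0 ztop 67.6
529 272 y [22.9 38.3] mid 30.6 ztop 67.9
535 281 y [22.5 37.8] mid 30.2 ztop 68.4
541 307 y [15.3 40.5] mid 27.9 ztop 75.0
547 508 y [15.1 40.8] mid 28.0 ztop 75.2
553 513 y [14.8 40.3] mid 27.6 ztop 75.1
559 550 y [13.9 40.3] mid 27.1 ztop 75.9
565 540 y [14.7 39.4] mid 27.0 ztop 74.9
571 515 y [14.5 38.4] mid 26.4 ztop 74.4
577 713 y [ 6.3 45. ] mid 25.6 ztop 76.7
583 887 y [ 5.9 45.2] mid 25.6 ztop 77.4
```

{"api": "servo_tool", "payload": {
  "rows": [
    [0,-0.004,0,0.005,0.16,0,40],
    [0,-0.004,0,0.01,0.33,0,40],
    [0,-0.004,0,0.01,0.333,0,40],
    [0,-0.004,0,0.01,0.333,0.1,40],
    [0,-0.004,0,0.01,0.333,0.2,40],
    [0,-0.004,0,0.01,0.333,0.28,40],
    [0,-0.004,0,0.01,0.333,0.28,40],
    [0,-0.004,0,0.01,0.333,0.28,40]
  ]
}}

```text
t: 34.38
ee_pos: [521.6, -36.5, 49.7]
orientation: [-3.137, 0.104, -0.002]
ft_force: [0.1, 0.1, -0.5]
width: 39.7
grasp_force: 0.0
```

```bash
python3 go.py 521.7 -37 42 -1; python3 col.py 524 -36 50 85
```

```text
[-0.0017 -0.0009  0.0001  0.0007  0.0027  0.0384] [521.6 -36.5  49.7] 1.54
452 17 y [-30.6 -23. ] mid -26.8 ztop 55.3
458 156 y [-31.4 -23.1] mid -27.3 ztop 56.2
464 135 y [-32.3 -23.6] mid -28.0 ztop 57.9
470 157 y [-33.  -24.2] mid -28.6 ztop 59.3
476 171 y [-33.1 -25. ] mid -29.1 ztop 59.8
482 47 y [-33.  -26.3] mid -29.6 ztop 59.9
500 14 y [-36.1 -28.7] mid -32.4 ztop 60.2
506 187 y [-36.4 -28.9] mid -32.7 ztop 62.1
512 294 y [-55.1 -14.8] mid -34.9 ztop 76.0
518 650 y [-55.4 -15. ] mid -35.2 ztop 81.4
524 692 y [-55.8 -15.3] mid -35.6 ztop 81.9
530 1119 y [-63.8 -15.7] mid -39.8 ztop 83.8
536 904 y [-49.9  -8.2] mid -29.0 ztop 83.4
542 893 y [-50.7 -25.4] mid -38.0 ztop 75.1
548 915 y [-50.9 -25.4] mid -38.2 ztop 75.2
554 970 y [-52.  -25.6] mid -38.8 ztop 75.8
560 998 y [-51.3 -26.4] mid -38.8 ztop 75.1
566 946 y [-51.3 -27.4] mid -39.4 ztop 74.4
572 1234 y [-59.6 -21.6] mid -40.6 ztop 76.5
578 1674 y [-60.  -20.7] mid -40.3 ztop 77.3
```

Well placed. I go down 7.5 mm, grip, pull and lift.

{"api": "servo_tool", "payload": {
  "rows": [
    [0,0,0,0,0.002,0.038,40],
    [0,0,0,0,0.002,0.038,40],
    [0,0,0,0,0.002,0.038,5],
    [0,0,0,0,0.002,0.038,5],
    [0,0,0,0,0.002,0.038,5],
    [0,0,0,0,0.002,0.038,5],
    [0,0,0,0,0.002,0.038,5],
    [0,0,0,0,0.002,0.038,5]
  ]
}}

```text
t: 35.42
ee_pos: [521.4, -37.1, 41.9]
orientation: [-3.137, 0.105, -0.002]
ft_force: [-0.2, -0.4, 0.6]
width: 15.9
grasp_force: 30.0
```

{"api": "servo_tool", "payload": {
  "rows": [
    [0,0,0,-0.05,0,0,5],
    [0,0,0,-0.15,0,0,5],
    [0,0,0,-0.25,0,0,5],
    [0,0,0,-0.35,0,0,5],
    [0,0,0,-0.4,0,0,5],
    [0,0,0,-0.4,0,0,5],
    [0,0,0,-0.4,0,0,5]
  ]
}}

```text
t: 36.3
ee_pos: [442.4, -31.9, 41.9]
orientation: [-3.138, 0.105, -0.004]
ft_force: [0.5, 0.0, -1.4]
width: 16.0
grasp_force: 30.0
```

{"api": "servo_tool", "payload": {
  "rows": [
    [0,0,0,0,0,-0.15,5],
    [0,0,0,0,0,-0.3,5],
    [0,0,0,0,0,-0.3,5],
    [0,0,-0.1,0,0,-0.3,5],
    [0,0,-0.2,0,0,-0.3,5],
    [0,0,-0.3,0,0,-0.3,5],
    [0,0,-0.4,0,0,-0.3,5],
    [0,0,-0.5,0,0,-0.3,5],
    [0,0,-0.6,0,0,-0.3,5],
    [0,0,-0.7,0,0,-0.3,5]
  ]
}}

```text
t: 37.55
ee_pos: [441.3, -31.9, 100.7]
orientation: [-2.764, -1.489, -0.002]
ft_force: [0.6, -0.0, -0.6]
width: 15.7
grasp_force: 30.0
```

{"api": "servo_tool", "payload": {
  "rows": [
    [0,0,-0.1,0,0,0,5],
    [0,0,-0.2,0,0,0,5],
    [0,0,-0.3,0,0,0,5],
    [0,0,-0.4,0,0,0,5],
    [0,0,-0.5,0,0,0,5],
    [0,0,-0.6,0,0,0,5],
    [0,0,-0.7,0,0,0,5],
    [0,0,-0.8,0,0,0,5],
    [0,0,-0.9,0,0,0,5],
    [0,0,-1.0,0,0,0,5]
  ]
}}

```text
t: 38.8
ee_pos: [441.3, -31.9, 100.7]
orientation: [-1.008, -2.975, -0.004]
ft_force: [-0.2, -0.4, -0.2]
width: 15.6
grasp_force: 30.0
```

{"api": "servo_tool", "payload": {
  "rows": [
    [0,0,-0.1,0,0,0,5],
    [0,0,-0.2,0,0,0,5],
    [0,0,-0.3,0,0,0,5],
    [0,0,-0.394,0,0,0,5],
    [0,0,-0.394,0,0,0,5],
    [0,0,-0.394,0,0,0,5],
    [0,0,-0.394,0,0,0,5]
  ]
}}

```text
t: 39.67
ee_pos: [441.4, -31.9, 101.5]
orientation: [0.108, 3.139, 0.004]
ft_force: [-0.6, -0.3, -1.1]
width: 15.7
grasp_force: 30.0
```

```bash
python3 blade.py; python3 go.py 446 -32 44 1
```

```text
-64 87 y [-3.1  4.5] 0.6 ztop -14.2
-56 154 y [-3.   4.5] 0.7 ztop -17.2
-48 178 y [-3.   4.4] 0.8 ztop -18.0
-40 172 y [-2.9  4.4] 0.8 ztop -18.6
-16 54 y [-2.7  4.7] 1.0 ztop -20.8
-8 519 y [-6.9  8.9] 1.0 ztop -26.7
0 590 y [-6.9  8.9] 1.1 ztop -38.1
8 2431 y [-15.5  17.6] 1.0 ztop -40.4
16 272 y [-2.8  4.9] 1.0 ztop -22.8
24 281 y [-2.7  4.9] 1.1 ztop -23.5
32 298 y [-2.6  4.8] 1.0 ztop -24.1
40 314 y [-2.6  5.2] 1.3 ztop -24.6
48 328 y [-2.5  5.1] 1.3 ztop -25.3
56 308 y [-2.3  5. ] 1.3 ztop -25.6
64 244 y [-1.3  3.9] 1.3 ztop -25.1
72 13 y [0.6 2.1] 1.3 ztop -23.6
[441.4 -31.9 101.6] 15.379454804595756 29.98575657606125 -1.6061508054987548
[ 0.0016  0.0006 -0.0012 -0.0227  0.0004  0.2881] [441.4 -31.9 101.6] -1.61
```

{"api": "servo_tool", "payload": {
  "rows": [
    [0,-0.05,0,-0.022,0,0.1,5],
    [0,-0.05,0,-0.022,0,0.2,5],
    [0,-0.05,0,-0.022,0,0.288,5],
    [0,-0.05,0,-0.022,0,0.288,5],
    [0,-0.05,0,-0.022,0,0.288,5]
  ]
}}

```text
t: 40.35
ee_pos: [446.2, -32.1, 44.6]
orientation: [0.104, 3.063, -0.0]
ft_force: [0.3, 1.0, -0.1]
width: 15.7
grasp_force: 30.0
```

```bash
sed -i 's/abs(P\[:,0\]-30)<110/abs(P[:,0])<125/; s/range(-72,136,8)/range(-120,121,8)/;' blade.py; python3 blade.py
```

```text
-64 87 y [-3.1  4.5] 0.7 ztop -14.0
-56 149 y [-3.   4.5] 0.8 ztop -16.9
-48 185 y [-3.   4.4] 0.8 ztop -17.7
-40 169 y [-2.9  4.4] 0.8 ztop -18.5
-16 55 y [-2.7  4.7] 0.9 ztop -20.3
-8 508 y [-6.9  8.9] 1.0 ztop -26.6
0 589 y [-6.9  8.9] 1.1 ztop -38.5
8 2401 y [-15.5  17.6] 1.1 ztop -39.8
16 278 y [-2.8  4.9] 1.0 ztop -22.8
24 289 y [-2.8  4.9] 1.1 ztop -23.4
32 295 y [-2.7  4.8] 1.1 ztop -23.9
40 314 y [-2.6  5.1] 1.2 ztop -24.6
48 331 y [-2.5  5.1] 1.3 ztop -25.2
56 317 y [-2.3  4.9] 1.3 ztop -25.3
64 243 y [-1.3  3.9] 1.3 ztop -25.0
72 18 y [0.6 2. ] 1.3 ztop -23.8
[446.4 -32.1  44.8] 15.830055730307592 29.985733330249786 -1.615718332187245
```

{"api": "servo_tool", "payload": {
  "rows": [
    [0,0,0,-0.03,-0.002,0.005,5],
    [0,0,0,-0.06,-0.002,0.007,5],
    [0,0,0,-0.1,-0.002,0.01,5],
    [0,0,0,-0.14,-0.002,0.013,5],
    [0,0,0,-0.18,-0.002,0.016,5],
    [0,0,0,-0.22,-0.002,0.019,5],
    [0,0,0,-0.22,-0.002,0.019,5]
  ]
}}

```text
t: 41.28
ee_pos: [490.7, -35.5, 43.7]
orientation: [0.103, 3.063, -0.0]
ft_force: [-0.4, 0.3, -0.3]
width: 15.8
grasp_force: 30.0
```

{"api": "servo_tool", "payload": {
  "rows": [
    [0,0,0,-0.05,0,0.004,5],
    [0,0,0,-0.1,0,0.007,5],
    [0,0,0,-0.15,0,0.011,5],
    [0,0,0,-0.165,0,0.012,5],
    [0,0,0,-0.17,0,0.012,5],
    [0,0,0,-0.17,0,0.012,5]
  ]
}}

```text
t: 42.02
ee_pos: [523.6, -37.7, 43.8]
orientation: [0.103, 3.064, -0.0]
ft_force: [1.5, 0.0, -1.5]
width: 15.6
grasp_force: 30.0
```

{"api": "servo_tool", "payload": {
  "rows": [
    [0,0,0,0,0,0,30],
    [0,0,0,0,0,0,30],
    [0,0,0,0.035,0,0,30],
    [0,0,0,0.035,0,0,30],
    [0,0,0,0.035,0,0,5],
    [0,0,0,0.035,0,0,5],
    [0,0,0,0.035,0,0,5],
    [0,0,0,0.025,0,0,5],
    [0,0,0,0.015,0,0,5],
    [0,0,0,0.01,0,0,5]
  ]
}}

```text
t: 43.28
ee_pos: [519.6, -37.4, 43.4]
orientation: [0.104, 3.069, 0.0]
ft_force: [-10.3, 0.6, 8.8]
width: 15.7
grasp_force: 30.0
```

{"api": "servo_tool", "payload": {
  "rows": [
    [0,0,0,0,0,0,36],
    [0,0,0,0,0,0,36],
    [0,0,0,0,0,0,36],
    [0,0,0,0,0,-0.15,40],
    [0,0,0,0,0,-0.31,40],
    [0,0.05,0,0,0,-0.31,40],
    [0,0.05,0,0,0,-0.31,40],
    [0,0.05,0,0,0,-0.31,40]
  ]
}}

```text
t: 44.28
ee_pos: [516.7, -37.4, 105.0]
orientation: [0.106, 3.139, 0.004]
ft_force: [0.0, -1.3, 0.3]
width: 39.8
grasp_force: 0.0
```

```bash
python3 go.py 517 -103 105 1; python3 col.py 524 -37 50 85|sed -n '1,20p'
```

```text
[ 0.0017  0.0007 -0.0004 -0.0235 -0.3273 -0.0008] [516.7 -37.4 105. ] -1.6
458 84 y [-34.8 -29.8] mid -32.3 ztop 57.9
464 111 y [-35.3 -29.9] mid -32.6 ztop 57.9
470 148 y [-36.8 -29.3] mid -33.0 ztop 59.6
476 153 y [-37.2 -29.6] mid -33.4 ztop 60.2
482 150 y [-37.6 -30. ] mid -33.8 ztop 60.6
488 150 y [-38.  -30.4] mid -34.2 ztop 61.0
494 142 y [-38.5 -30.8] mid -34.6 ztop 61.5
500 145 y [-38.9 -31.1] mid -35.0 ztop 62.0
506 146 y [-39.4 -31.6] mid -35.5 ztop 62.3
512 330 y [-43.7 -28.3] mid -36.0 ztop 67.0
518 283 y [-44.1 -28.5] mid -36.3 ztop 67.5
524 278 y [-44.5 -28.9] mid -36.7 ztop 68.1
530 278 y [-45.  -29.2] mid -37.1 ztop 68.4
536 591 y [-50.2 -25.3] mid -37.7 ztop 74.7
542 424 y [-50.6 -25.2] mid -37.9 ztop 75.2
548 408 y [-51.  -25.5] mid -38.3 ztop 75.2
554 450 y [-52.1 -25.3] mid -38.7 ztop 76.0
560 327 y [-51.4 -26.8] mid -39.1 ztop 75.1
566 91 y [-51.5 -27.7] mid -39.6 ztop 73.4
572 145 y [-59.8 -20.2] mid -40.0 ztop 57.4
```

{"api": "servo_tool", "payload": {
  "rows": [
    [0,0,0,-0.01,-0.16,0,40],
    [0,0,0,-0.01,-0.326,0,40],
    [0,0,0,-0.01,-0.326,0,40],
    [0,0,0,-0.01,-0.326,0.1,40],
    [0,0,0,-0.01,-0.326,0.2,40],
    [0,0,0,-0.01,-0.326,0.28,40],
    [0,0,0,-0.01,-0.326,0.28,40],
    [0,0,0,-0.01,-0.326,0.28,40]
  ]
}}

```text
t: 45.32
ee_pos: [515.1, -102.3, 49.7]
orientation: [0.105, 3.138, 0.004]
ft_force: [0.3, -0.3, 0.7]
width: 40.1
grasp_force: 0.0
```

```bash
python3 go.py 517 -103 42 1; python3 col.py 520 -102 50 85
```

```text
[ 0.0016  0.0009 -0.0003 -0.0097 -0.0031  0.0383] [ 515.1 -102.3   49.7] -1.73
448 42 y [-96.9 -88.9] mid -92.9 ztop 56.1
454 301 y [-97.4 -89.3] mid -93.3 ztop 56.3
460 313 y [-98.3 -89.7] mid -94.0 ztop 58.1
466 320 y [-99.  -90.1] mid -94.5 ztop 59.4
472 275 y [-99.5 -91.3] mid -95.4 ztop 60.2
478 268 y [-100.1  -92. ] mid -96.1 ztop 60.4
484 264 y [-100.7  -92.8] mid -96.8 ztop 60.9
490 257 y [-101.6  -93.7] mid -97.6 ztop 61.3
496 248 y [-102.   -94.4] mid -98.2 ztop 61.8
502 449 y [-129.7 -120.8] mid -125.3 ztop 84.1
508 968 y [-122.2  -74.2] mid -98.2 ztop 83.6
514 723 y [-121.5  -81. ] mid -101.2 ztop 81.4
520 703 y [-121.9  -81.3] mid -101.6 ztop 81.7
526 629 y [-122.   -81.8] mid -101.9 ztop 74.0
532 540 y [-116.3  -90.8] mid -103.6 ztop 67.9
544 11 y [-111.5 -102.5] mid -107.0 ztop 76.2
550 502 y [-115.9  -93.9] mid -104.9 ztop 76.0
556 512 y [-117.4  -93. ] mid -105.2 ztop 74.9
562 785 y [-129.8  -93.7] mid -111.8 ztop 78.1
568 1433 y [-129.1  -86.2] mid -107.6 ztop 74.9
574 467 y [-129.6  -89.1] mid -109.3 ztop 71.5
```

{"api": "servo_tool", "payload": {
  "rows": [
    [0,0,0,-0.008,-0.003,0.038,40],
    [0,0,0,-0.008,-0.003,0.038,40],
    [0,0,0,-0.008,-0.003,0.038,5],
    [0,0,0,-0.008,-0.003,0.038,5],
    [0,0,0,-0.008,-0.003,0.038,5],
    [0,0,0,-0.008,-0.003,0.038,5],
    [0,0,0,-0.008,-0.003,0.038,5],
    [0,0,0,-0.008,-0.003,0.038,5]
  ]
}}

```text
t: 46.38
ee_pos: [516.5, -103.2, 41.9]
orientation: [0.106, 3.139, 0.004]
ft_force: [-0.5, -0.2, 0.9]
width: 16.0
grasp_force: 30.0
```

{"api": "servo_tool", "payload": {
  "rows": [
    [0,0,0,0.05,0,0,5],
    [0,0,0,0.15,0,0,5],
    [0,0,0,0.25,0,0,5],
    [0,0,0,0.35,0,0,5],
    [0,0,0,0.4,0,0,5],
    [0,0,0,0.4,0,0,5],
    [0,0,0,0.4,0,0,5]
  ]
}}

```text
t: 47.25
ee_pos: [437.6, -98.0, 41.9]
orientation: [0.106, 3.138, 0.003]
ft_force: [-0.8, -0.6, -1.1]
width: 15.8
grasp_force: 30.0
```

{"api": "servo_tool", "payload": {
  "rows": [
    [0,0,0,0,0,-0.15,5],
    [0,0,0,0,0,-0.3,5],
    [0,0,0,0,0,-0.3,5],
    [0,0,0.1,0,0,-0.3,5],
    [0,0,0.2,0,0,-0.3,5],
    [0,0,0.3,0,0,-0.3,5],
    [0,0,0.4,0,0,-0.3,5],
    [0,0,0.5,0,0,-0.3,5],
    [0,0,0.6,0,0,-0.3,5],
    [0,0,0.7,0,0,-0.3,5]
  ]
}}

```text
t: 48.5
ee_pos: [436.4, -97.8, 100.6]
orientation: [-1.671, -2.659, -0.004]
ft_force: [-0.5, 0.8, -1.0]
width: 15.8
grasp_force: 30.0
```

{"api": "servo_tool", "payload": {
  "rows": [
    [0,0,0.1,0,0,0,5],
    [0,0,0.2,0,0,0,5],
    [0,0,0.3,0,0,0,5],
    [0,0,0.4,0,0,0,5],
    [0,0,0.5,0,0,0,5],
    [0,0,0.6,0,0,0,5],
    [0,0,0.7,0,0,0,5],
    [0,0,0.8,0,0,0,5],
    [0,0,0.9,0,0,0,5],
    [0,0,1.0,0,0,0,5]
  ]
}}

```text
t: 49.75
ee_pos: [436.4, -97.8, 100.6]
orientation: [-3.034, -0.806, -0.001]
ft_force: [0.7, -0.1, 0.1]
width: 15.7
grasp_force: 30.0
```

{"api": "servo_tool", "payload": {
  "rows": [
    [0,0,0.1,0,0,0,5],
    [0,0,0.2,0,0,0,5],
    [0,0,0.3,0,0,0,5],
    [0,0,0.394,0,0,0,5],
    [0,0,0.394,0,0,0,5],
    [0,0,0.394,0,0,0,5],
    [0,0,0.394,0,0,0,5]
  ]
}}

```text
t: 50.62
ee_pos: [436.5, -97.9, 101.5]
orientation: [-3.137, 0.102, -0.001]
ft_force: [-0.6, 0.3, -0.9]
width: 15.8
grasp_force: 30.0
```

```bash
python3 blade.py; python3 go.py 441 -98.2 44 -1
```

```text
-56 25 y [-5.   2.6] -0.4 ztop -23.9
-48 219 y [-5.   2.6] -1.2 ztop -25.1
-40 222 y [-4.9  2.6] -1.2 ztop -24.6
-32 128 y [-4.9  2.5] -1.2 ztop -23.8
-8 476 y [-9.   6.7] -1.2 ztop -26.7
0 614 y [-9.1  6.8] -1.2 ztop -37.9
8 946 y [-10.4   8.1] -1.1 ztop -38.0
16 288 y [-5.1  2.8] -1.1 ztop -20.6
24 278 y [-5.   2.8] -1.2 ztop -19.8
32 294 y [-5.   2.7] -1.2 ztop -19.2
40 299 y [-5.   2.7] -1.2 ztop -18.8
48 304 y [-4.9  2.7] -1.1 ztop -18.0
56 313 y [-4.8  2.6] -1.1 ztop -17.1
64 319 y [-4.8  2.6] -1.1 ztop -14.2
[436.5 -97.9 101.6] 15.692741329314714 29.996528327465057 1.3842257565993967
[-0.0016 -0.0006  0.0007  0.0221  0.0006  0.2879] [436.5 -97.9 101.6] 1.38
```

{"api": "servo_tool", "payload": {
  "rows": [
    [0,0.05,0,0.022,0,0.1,5],
    [0,0.05,0,0.022,0,0.2,5],
    [0,0.05,0,0.022,0,0.288,5],
    [0,0.05,0,0.022,0,0.288,5],
    [0,0.05,0,0.022,0,0.288,5]
  ]
}}

```text
t: 51.3
ee_pos: [441.4, -98.2, 44.5]
orientation: [3.137, -0.104, 0.12]
ft_force: [0.2, 0.2, -1.1]
width: 16.0
grasp_force: 30.0
```

```bash
python3 blade.py | awk '$1>=16||NF<9'
```

```text
-56 28 y [-5.1  2.6] -1.0 ztop -24.0
-48 214 y [-5.   2.6] -1.2 ztop -24.8
-40 218 y [-5.   2.5] -1.2 ztop -24.4
-32 128 y [-4.9  2.5] -1.2 ztop -23.9
-8 493 y [-9.1  6.7] -1.2 ztop -26.4
0 625 y [-9.1  6.7] -1.2 ztop -37.8
8 1077 y [-10.4   8.1] -1.1 ztop -38.5
16 272 y [-5.1  2.8] -1.2 ztop -20.3
24 284 y [-5.1  2.8] -1.2 ztop -19.5
32 293 y [-5.   2.7] -1.2 ztop -19.0
40 299 y [-5.   2.7] -1.1 ztop -18.6
48 306 y [-4.9  2.7] -1.1 ztop -17.9
56 319 y [-4.8  2.6] -1.1 ztop -16.7
64 308 y [-4.8  2.6] -1.1 ztop -14.3
96 1323 y [-12.9  11.5] -0.7 ztop -23.3
104 1259 y [-13.2  11.4] -0.9 ztop -22.7
[441.5 -98.2  44.7] 15.699673077211765 29.99670445919037 1.3459743831756317
```

Aligned to within half a millimetre. I insert.

{"api": "servo_tool", "payload": {
  "rows": [
    [0,0,0,0.03,0.001,0.005,5],
    [0,0,0,0.06,0.001,0.007,5],
    [0,0,0,0.1,0.001,0.01,5],
    [0,0,0,0.14,0.001,0.013,5],
    [0,0,0,0.18,0.001,0.016,5],
    [0,0,0,0.22,0.001,0.019,5],
    [0,0,0,0.22,0.001,0.019,5]
  ]
}}

```text
t: 52.22
ee_pos: [485.8, -101.3, 43.7]
orientation: [3.137, -0.105, 0.12]
ft_force: [0.3, 0.2, -0.8]
width: 15.7
grasp_force: 30.0
```

{"api": "servo_tool", "payload": {
  "rows": [
    [0,0,0,0.05,0,0.004,5],
    [0,0,0,0.1,0,0.007,5],
    [0,0,0,0.15,0,0.011,5],
    [0,0,0,0.165,0,0.012,5],
    [0,0,0,0.17,0,0.012,5],
    [0,0,0,0.17,0,0.012,5]
  ]
}}

```text
t: 52.98
ee_pos: [518.7, -103.4, 43.8]
orientation: [3.138, -0.105, 0.119]
ft_force: [-0.1, 0.1, -0.3]
width: 15.4
grasp_force: 30.0
```

{"api": "servo_tool", "payload": {
  "rows": [
    [0,0,0,0,0,0,30],
    [0,0,0,0,0,0,30],
    [0,0,0,-0.035,0,0,30],
    [0,0,0,-0.035,0,0,30],
    [0,0,0,-0.035,0,0,5],
    [0,0,0,-0.035,0,0,5],
    [0,0,0,-0.035,0,0,5],
    [0,0,0,-0.025,0,0,5],
    [0,0,0,-0.015,0,0,5],
    [0,0,0,-0.01,0,0,5]
  ]
}}

```text
t: 54.22
ee_pos: [515.7, -103.1, 43.5]
orientation: [-3.137, 0.105, -0.115]
ft_force: [-8.7, 0.2, 5.7]
width: 15.9
grasp_force: 30.0
```

{"api": "servo_tool", "payload": {
  "rows": [
    [0,0,0,0,0,0,36],
    [0,0,0,0,0,0,36],
    [0,0,0,0,0,0,36],
    [0,0,0,0,0,-0.15,40],
    [0,0,0,0,0,-0.31,40],
    [0,-0.05,0,-0.3,0,-0.6,60],
    [0,-0.05,0,-0.3,0,-0.8,60],
    [0,-0.05,0,-0.3,0,-0.8,60],
    [0,-0.05,0,-0.3,0,-0.8,60]
  ]
}}

```text
t: 55.35
ee_pos: [445.4, -99.0, 198.6]
orientation: [-3.138, 0.105, -0.003]
ft_force: [-0.3, -0.5, -0.2]
width: 60.0
grasp_force: 0.0
```

```bash
for p in "520 -102" "524 -37" "529 29" "533 95"; do echo $p; python3 col.py $p 50 85 | awk '$1<560'| cut -c1-75; done; python3 go.py 0 0 0 -1
python3 - <<'E'
from h import *
im,d,i=snap('top')
hsv=cv2.cvtColor(im,cv2.COLOR_RGB2HSV)
m=cv2.inRange(hsv,(3,130,80),(20,255,255))
for c in cv2.findContours(m,0,2)[0]:
    if 30<cv2.contourArea(c)<1000:
        b=cv2.boxPoints(cv2.minAreaRect(c)); print('orange',cv2.contourArea(c),[ray(i,p,25)[:2].round(0).tolist() for p in b])
print(rel([502,-400,180],down(.977,.214)))
E
```

```text
520 -102
454 33 y [-100.2  -95.9] mid -98.1 ztop 57.2
460 43 y [-101.2  -95.9] mid -98.5 ztop 58.3
466 64 y [-102.7  -95.1] mid -98.9 ztop 59.8
472 72 y [-103.1  -95.4] mid -99.2 ztop 60.2
478 77 y [-103.4  -95.8] mid -99.6 ztop 60.4
484 73 y [-103.9  -96.3] mid -100.1 ztop 61.0
490 75 y [-104.2  -96.7] mid -100.5 ztop 61.5
496 75 y [-104.6  -97.2] mid -100.9 ztop 62.0
502 78 y [-105.   -97.6] mid -101.3 ztop 62.5
508 128 y [-109.2  -93.9] mid -101.6 ztop 67.3
514 170 y [-109.5  -93.9] mid -101.7 ztop 67.7
520 171 y [-109.9  -94.3] mid -102.1 ztop 68.2
526 174 y [-110.2  -94.8] mid -102.5 ztop 68.8
532 243 y [-115.9  -91.3] mid -103.6 ztop 74.9
538 296 y [-116.2  -91.3] mid -103.7 ztop 75.5
544 291 y [-116.7  -91.7] mid -104.2 ztop 75.3
550 321 y [-117.8  -91.4] mid -104.6 ztop 76.1
556 293 y [-117.1  -92.6] mid -104.9 ztop 75.0
524 -37
458 33 y [-35.  -29.8] mid -32.4 ztop 57.4
464 44 y [-35.4 -30.2] mid -32.8 ztop 58.1
470 62 y [-36.8 -29.3] mid -33.0 ztop 59.2
476 72 y [-37.6 -29.9] mid -33.7 ztop 60.1
482 75 y [-37.7 -30.2] mid -33.9 ztop 60.4
488 72 y [-38.4 -30.9] mid -34.7 zto
[... 1588 characters left out ...]
105.2] mid 96.6 ztop 67.5
527 258 y [ 87.6 105.6] mid 96.6 ztop 68.1
533 277 y [ 87.  105.2] mid 96.1 ztop 68.6
539 277 y [ 85.8 104.4] mid 95.1 ztop 69.0
545 319 y [ 80.6 103.9] mid 92.3 ztop 74.6
551 363 y [ 80.4 103.1] mid 91.7 ztop 75.3
557 357 y [ 79.6 102.5] mid 91.1 ztop 75.4
[-2.0000e-03  1.1000e-03 -0.0000e+00 -2.2506e+00 -3.4150e-01  9.9100e-01] [444.8 -98.8 197.3] 1.39
orange 82.5 [[301.0, -258.0], [306.0, -334.0], [288.0, -334.0], [283.0, -259.0]]
orange 222.0 [[494.0, -365.0], [525.0, -474.0], [493.0, -481.0], [462.0, -373.0]]
orange 77.5 [[528.0, -561.0], [574.0, -621.0], [559.0, -632.0], [513.0, -572.0]]
[-2.2000e-03 -1.1000e-03 -1.2354e+00  3.8550e-01  1.4839e+00  8.2200e-02]
```

All four blades are seated with pointed tips out (tip width about 5 mm). The hook has been knocked to roughly (493,−423), so I go above it.

{"api": "servo_tool", "payload": {
  "rows": [
    [0,0,0,0.08,0.27,0,60],
    [0,0,0,0.17,0.55,0,60],
    [0,0,0,0.17,0.8,0,60],
    [0,0,0,0.17,0.8,0,60]
  ]
}}

```text
t: 56.1
ee_pos: [468.3, -263.6, 197.2]
orientation: [-3.137, 0.111, -0.0]
ft_force: [0.5, 0.7, -0.1]
width: 60.0
grasp_force: 0.0
```

{"api": "servo_tool", "payload": {
  "rows": [
    [0,0,-0.1,0.08,0.27,0,60],
    [0,0,-0.2,0.17,0.55,0,60],
    [0,0,-0.3,0.18,0.81,0,60],
    [0,0,-0.4,0.18,0.81,0,60],
    [0,0,-0.5,0.18,0.81,0,60],
    [0,0,-0.6,0.18,0.81,0,60],
    [0,0,-0.7,0.18,0.81,0,60],
    [0,0,-0.8,0.18,0.81,0,60],
    [0,0,-0.9,0.18,0.81,0,60]
  ]
}}

```text
t: 57.22
ee_pos: [493.8, -423.3, 196.9]
orientation: [-2.509, -1.885, -0.003]
ft_force: [0.5, -0.4, 0.3]
width: 59.8
grasp_force: 0.0
```

{"api": "servo_tool", "payload": {
  "rows": [
    [0,0,-0.1,0,0,0,60],
    [0,0,-0.2,0,0,0,60],
    [0,0,-0.3,0,0,0,60],
    [0,0,-0.37,0,0,0,60],
    [0,0,-0.37,0,0,0,60],
    [0,0,-0.37,0,0,0,60]
  ]
}}

```text
t: 57.98
ee_pos: [493.7, -424.1, 197.5]
orientation: [-1.907, -2.495, -0.004]
ft_force: [0.2, -1.2, 0.0]
width: 60.0
grasp_force: 0.0
```

```bash
python3 hook.py w9.png; python3 -c "
from h import *
print(ctrl.get_obs()['ee_pos'])"
```

```text
centre (495.38214111328125, -421.43560791015625) (29.79126739501953, 109.72146606445312) dir [-0.2715311  0.9624297] z 24.36007679792609 3499
[ 0.001  -0.0017 -0.0059  0.0101  0.0109  0.6882] [ 0.001  -0.0017 -0.0059  0.0094  0.0105  0.9582]
[ 493.69831988 -424.3500701   197.62982058]
```

{"api": "servo_tool", "payload": {
  "rows": [
    [0,0,-0.006,-0.015,0.01,0.3,60],
    [0,0,-0.006,-0.015,0.01,0.6,60],
    [0,0,-0.006,-0.015,0.01,0.85,60],
    [0,0,-0.006,-0.015,0.01,0.945,60],
    [0,0,-0.006,-0.015,0.01,0.945,60],
    [0,0,-0.006,-0.015,0.01,0.945,20],
    [0,0,-0.006,-0.015,0.01,0.945,20],
    [0,0,-0.006,-0.015,0.01,0.945,20],
    [0,0,-0.006,-0.015,0.01,0.945,20],
    [0,0,-0.006,-0.015,0.01,0.945,20]
  ]
}}

```text
t: 59.28
ee_pos: [496.9, -427.3, 10.2]
orientation: [1.894, 2.506, 0.004]
ft_force: [-1.4, 0.5, 6.8]
width: 29.7
grasp_force: 30.0
```

{"api": "servo_tool", "payload": {
  "rows": [
    [0,0,0,0,0,-0.15,20],
    [0,0,0,0,0,-0.25,20],
    [0,0,0,0,0,-0.25,20],
    [0,0,0,0,0,-0.25,20]
  ]
}}

```text
t: 59.78
ee_pos: [496.1, -426.6, 58.4]
orientation: [-1.893, -2.505, -0.004]
ft_force: [0.7, 0.7, -2.6]
width: 30.0
grasp_force: 30.0
```

```bash
python3 held.py
```

```text
15 [[118.6, -4.4, 55.8], [104.7, -1.3, -6.6], [104.8, 0.3, -6.2], [104.7, 1.8, -6.8], [104.4, 3.3, -7.7], [105.0, 4.9, -5.2]]
60 [[96.1, -4.6, 55.7], [88.7, -1.4, -6.5], [88.6, 0.2, -7.3], [88.5, 1.8, -7.5], [88.6, 3.3, -7.1], [89.0, 5.0, -3.7]]
120 [[64.1, -4.9, 54.8], [65.7, -1.5, -5.7], [65.8, 0.1, -7.9], [65.8, 1.8, -7.2], [65.7, 3.4, -6.1], [64.1, 6.5, 54.6]]
(287, 165) [ 48.4   1.3 -13.7]
(287, 175) [ 44.4   1.3 -14.3]
(287, 220) [ 25.7   1.3 -14.9]
(287, 290) [ -6.3   1.2 -14.5]
(287, 360) [-41.9   1.2 -14.3]
(287, 372) [-47.7   1.2 -15.2]
[ 495.91404418 -426.43870264   58.06887134] 29.94380714079816 29.998232424259186
```

```bash
sed -i 's/594,236,63\./567,-168,63./; s/\.998,-\.065/.9978,-.067/; s/\.065,\.998/.067,.9978/; s/b-141/b-140/' tgt.py; python3 tgt.py -32 -60 59; python3 tgt.py -32 19 59
```

```text
[ 0.0003 -0.0023  0.2289  0.2938  0.1083 -0.0036] [np.float64(500.71659999999997), np.float64(-364.009), 59.0]
[ 3.000e-04 -2.300e-03  2.289e-01  6.657e-01  2.413e-01 -2.300e-03] [np.float64(506.0095999999999), np.float64(-285.18280000000004), 59.0]
```

{"api": "servo_tool", "payload": {
  "rows": [
    [0,0,0.1,0.1,0.05,0,20],
    [0,0,0.2,0.25,0.1,0,20],
    [0,0,0.229,0.294,0.108,0,20],
    [0,0,0.229,0.294,0.108,0,20],
    [0,0,0.229,0.294,0.108,0,20]
  ]
}}

```text
t: 60.45
ee_pos: [501.2, -364.8, 58.7]
orientation: [-2.293, -2.146, -0.004]
ft_force: [-0.5, -0.4, -2.5]
width: 30.1
grasp_force: 30.0
```

```bash
python3 tgt.py -32 19 59; python3 tgt.py 3 19 59
python3 - <<'E'
from h import *
import numpy as np
im,d,i=snap('wrist');o=ctrl.get_obs();R0=Rn.from_rotvec(o['orientation'])
K=np.array(i['intrinsics']);R=np.array(i['R']);t=np.array(i['t'])
v,u=np.mgrid[:420,:560]; P=(np.stack([u,v,np.ones_like(u)],-1).reshape(-1,3)@np.linalg.inv(K).T*d.reshape(-1,1)-t)@R
P=P[(d.reshape(-1)>0)&(P[:,1]>-250)&(P[:,2]>30)&(P[:,2]<110)]
print(len(P),P.min(0),P.max(0))
im,d,i=snap('top'); cv2.imwrite('pics/t6.png',cv2.resize(im[160:250,270:370],None,fx=6,fy=6)[:,:,::-1])
K=np.array(i['intrinsics']);R=np.array(i['R']);t=np.array(i['t'])
P=(np.stack([u,v,np.ones_like(u)],-1).reshape(-1,3)@np.linalg.inv(K).T*d.reshape(-1,1)-t)@R
k=(d.reshape(-1)>0)&(abs(P[:,0]-565)<60)&(abs(P[:,1]+160)<35)&(P[:,2]>30)
for p in P[k]: print(p.round().astype(int).tolist(),end=' ')
E
```

```text
[ 0.0005 -0.0017  0.0005  0.3989 -0.0022 -0.0005] [np.float64(506.0095999999999), np.float64(-285.18280000000004), 59.0]
[ 0.0005 -0.0017  0.0005  0.3987  0.1728 -0.0004] [np.float64(540.9326), np.float64(-287.5278), 59.0]Traceback (most recent call last):
  File "<stdin>", line 7, in <module>
    return umr_minimum(a, axis, None, out, keepdims, initial, where)
ValueError: zero-size array to reduction operation minimum which has no identity
```

{"api": "servo_tool", "payload": {
  "rows": [
    [0,0,0,0.1,0,0,20],
    [0,0,0,0.2,0,0,20],
    [0,0,0,0.3,0,0,20],
    [0,0,0,0.395,0,0,20],
    [0,0,0,0.395,0,0,20],
    [0,0,0,0.395,0,0,20]
  ]
}}

```text
t: 61.25
ee_pos: [506.9, -285.8, 59.5]
orientation: [-2.294, -2.146, -0.004]
ft_force: [-0.2, -0.3, -2.7]
width: 29.5
grasp_force: 30.0
```

{"api": "servo_tool", "payload": {
  "rows": [
    [0,0,0,0,0.05,0,20],
    [0,0,0,0,0.1,0,20],
    [0,0,0,0,0.15,0,20],
    [0,0,0,0,0.175,0,20],
    [0,0,0,0,0.175,0,20],
    [0,0,0,0,0.175,0,20]
  ]
}}

```text
t: 62.0
ee_pos: [541.1, -287.9, 59.2]
orientation: [-2.294, -2.145, -0.004]
ft_force: [-0.3, 0.8, -2.5]
width: 29.9
grasp_force: 30.0
```

```bash
python3 held.py|tail -6; python3 tgt.py 3 19 59
```

```text
(287, 175) [ 45.1   0.9 -14. ]
(287, 220) [ 26.3   0.9 -14.3]
(287, 290) [ -5.2   0.8 -14.9]
(287, 360) [-41.2   0.8 -13.9]
(287, 372) [-48.8   0.8 -12.6]
[ 541.0472416  -287.86707272   59.27958069] 29.785018352609313 29.998277127742767
[ 0.0003 -0.0018 -0.0001  0.0017 -0.0007  0.0014] [np.float64(540.9326), np.float64(-287.5278), 59.0]
```

{"api": "servo_tool", "payload": {
  "rows": [
    [0,0,0,0.05,0,0,20],
    [0,0,0,0.1,0,0,20],
    [0,0,0,0.2,0,0,20],
    [0,0,0,0.3,0,0,20],
    [0,0,0,0.4,0,0,20],
    [0,0,0,0.5,0,0,20],
    [0,0,0,0.6,0,0,20],
    [0,0,0,0.7,0,0,20],
    [0,0,0,0.8,0,0,20],
    [0,0,0,0.9,0,0,20]
  ]
}}

```text
t: 63.3
ee_pos: [553.4, -107.1, 59.7]
orientation: [-2.294, -2.145, -0.004]
ft_force: [-1.1, -2.6, -2.8]
width: 29.9
grasp_force: 30.0
```

{"api": "servo_tool", "payload": {
  "rows": [
    [0,0,0,0.1,0,0,20],
    [0,0,0,0.2,0,0,20],
    [0,0,0,0.3,0,0,20],
    [0,0,0,0.4,0,0,20],
    [0,0,0,0.5,0,0,20],
    [0,0,0,0.6,0,0,20],
    [0,0,0,0.7,0,0,20],
    [0,0,0,0.8,0,0,20],
    [0,0,0,0.9,0,0,20],
    [0,0,0,1.0,0,0,20]
  ]
}}

```text
t: 64.55
ee_pos: [566.8, 92.4, 60.2]
orientation: [-2.294, -2.145, -0.003]
ft_force: [-1.1, -4.4, -2.8]
width: 29.9
grasp_force: 30.0
```

```bash
python3 held.py|tail -6
python3 - <<'E'
from h import *
im,d,i=snap('top'); cv2.imwrite('pics/t7.png',cv2.resize(im[130:260,150:350],None,fx=4,fy=4)[:,:,::-1])
E
```

```text
(287, 175) [ 42.8   0.4 -13.2]
(287, 220) [ 24.2   0.4 -14.2]
(287, 290) [ -8.1   0.3 -13.4]
(287, 360) [-42.4   0.3 -15.1]
(287, 372) [-50.3   0.2 -13.3]
[567.43805247  94.58243819  60.41576932] 29.852290000211905 29.99837189912796
```

{"api": "servo_tool", "payload": {
  "rows": [
    [0,0,0,0.05,0,0,20],
    [0,0,0,0.1,0,0,20],
    [0,0,0,0.13,0,0,20],
    [0,0,0,0.145,0,0,20],
    [0,0,0,0.155,0,0,20]
  ]
}}

```text
t: 65.28
ee_pos: [569.1, 122.1, 60.4]
orientation: [-2.294, -2.145, -0.004]
ft_force: [1.3, -2.1, -2.1]
width: 29.7
grasp_force: 30.0
```

{"api": "servo_tool", "payload": {
  "rows": [
    [0,0,0,0.01,0,0,20],
    [0,0,0,0.02,0,0,20]
  ]
}}

```text
t: 65.53
ee_pos: [569.3, 126.0, 60.4]
orientation: [-2.294, -2.145, -0.004]
ft_force: [0.2, -2.0, -1.2]
width: 29.7
grasp_force: 30.0
```

{"api": "servo_tool", "payload": {
  "rows": [
    [0,0,0,0.01,0,0,20],
    [0,0,0,0.02,0,0,20]
  ]
}}

```text
t: 65.78
ee_pos: [569.5, 130.0, 60.4]
orientation: [-2.294, -2.145, -0.003]
ft_force: [-0.2, -8.9, -2.4]
width: 29.9
grasp_force: 30.0
```

{"api": "servo_tool", "payload": {
  "rows": [
    [0,0,0,0.01,0,0,20],
    [0,0,0,0.012,0,0,20]
  ]
}}

```text
t: 66.03
ee_pos: [569.0, 130.2, 60.1]
orientation: [2.294, 2.146, -0.002]
ft_force: [0.2, -16.2, 0.1]
width: 30.0
grasp_force: 30.0
```

```bash
python3 held.py|tail -6
```

```text
(287, 175) [ 45.3   0.9 -15.2]
(287, 220) [ 26.3   0.9 -14.2]
(287, 290) [  70.6    1.  -161.6]
(287, 360) [-41.6   0.8 -13.5]
(287, 372) [-48.3   0.8 -13.2]
[569.01152184 130.19947925  60.14522159] 29.832461751433488 30.040538012981415
```

{"api": "servo_tool", "payload": {
  "rows": [
    [0,0,0,-0.03,0,0,20],
    [0,0,0,-0.07,0,0,20],
    [0,0,0,-0.07,0,0,20],
    [0,0,0,-0.07,-0.07,0,20],
    [0,0,0,-0.07,-0.15,0,20],
    [0,0,0,-0.07,-0.23,0,20],
    [0,0,0,-0.07,-0.23,0,20]
  ]
}}

```text
t: 66.95
ee_pos: [520.9, 121.7, 60.2]
orientation: [-2.293, -2.145, -0.002]
ft_force: [0.1, -0.1, -2.2]
width: 29.9
grasp_force: 30.0
```

{"api": "servo_tool", "payload": {
  "rows": [
    [0,0,0,-0.2,0,0,20],
    [0,0,0,-0.4,0,0,20],
    [0,0,0,-0.6,0,0,20],
    [0,0,0,-0.8,0,0,20],
    [0,0,0,-0.95,0,0,20],
    [0,0,0,-0.95,0,0,20]
  ]
}}

```text
t: 67.7
ee_pos: [510.6, -69.7, 60.1]
orientation: [2.298, 2.142, 0.005]
ft_force: [-0.2, 0.5, -0.9]
width: 29.9
grasp_force: 30.0
```

Run:
```python
from h import *
print(rel([504,-405,60],down(.977,.214)))
im,d,i=snap('top'); b=np.load('t4.npz'); z=np.load('top0.npz')
# motion check: which columns changed in shelf/meter/wheel/jar regions vs start
for n,(u0,v0,u1,v1) in dict(shelf=(95,145,212,245),rails=(212,172,310,210),meter=(212,128,266,167),wheel=(294,134,330,170),jar=(155,265,182,297)).items():
    print(n,np.abs(im[v0:v1,u0:u1].astype(int)-z['im'][v0:v1,u0:u1]).max(2).__gt__(60).mean().round(3))
```

```text
[ 1.6000e-03 -1.3000e-03 -1.9050e-01 -1.6747e+00  8.4400e-02 -3.3000e-03]
shelf 0.002
rails 0.029
meter 0.0
wheel 0.0
jar 0.0
```

{"api": "servo_tool", "payload": {
  "rows": [
    [0,0,0,-0.25,0,0,20],
    [0,0,0,-0.5,0.02,0,20],
    [0,0,0,-0.75,0.04,0,20],
    [0,0,0,-0.9,0.04,0,20],
    [0,0,0,-0.9,0.04,0,20]
  ]
}}

```text
t: 68.38
ee_pos: [506.7, -249.0, 59.5]
orientation: [2.297, 2.144, 0.005]
ft_force: [0.4, 0.3, -1.9]
width: 30.3
grasp_force: 30.0
```

{"api": "servo_tool", "payload": {
  "rows": [
    [0,0,-0.08,-0.25,0.02,0,20],
    [0,0,-0.16,-0.5,0.03,0,20],
    [0,0,-0.19,-0.77,0.045,0,20],
    [0,0,-0.19,-0.77,0.045,0,20],
    [0,0,-0.19,-0.77,0.045,0,20]
  ]
}}

```text
t: 69.0
ee_pos: [504.7, -400.2, 58.5]
orientation: [-1.965, -2.448, -0.005]
ft_force: [-0.6, 0.5, -2.4]
width: 29.9
grasp_force: 30.0
```

```bash
python3 held.py|tail -6;python3 - <<'E'
from h import *
print(rel([504,-405,10],down(.977,.214)))
E
```

```text
(287, 175) [ 44.5   1.1 -14.4]
(287, 220) [ 25.5   1.1 -13.9]
(287, 290) [ -6.8   1.  -13.2]
(287, 360) [-41.5   0.9 -14.5]
(287, 372) [-49.    0.9 -13.2]
[ 504.76381943 -399.91876381   58.59791204] 30.051480788186648 29.99842196702957
[ 0.0005 -0.0025  0.0023 -0.0249 -0.0094  0.2429]
```

{"api": "servo_tool", "payload": {
  "rows": [
    [0,0,0,-0.01,0,0.1,20],
    [0,0,0,-0.01,0,0.18,20],
    [0,0,0,-0.01,0,0.22,20],
    [0,0,0,-0.01,0,0.238,20],
    [0,0,0,-0.01,0,0.243,20],
    [0,0,0,-0.01,0,0.243,20],
    [0,0,0,-0.01,0,0.243,60],
    [0,0,0,-0.01,0,0.243,60],
    [0,0,0,-0.01,0,0.243,60],
    [0,0,0,-0.01,0,0.1,60]
  ]
}}

```text
t: 70.3
ee_pos: [503.8, -403.2, 37.5]
orientation: [-1.964, -2.446, -0.004]
ft_force: [-0.7, -0.5, 0.4]
width: 59.6
grasp_force: 0.0
```

{"api": "servo_tool", "payload": {
  "rows": [
    [0,0,0,0,0,-0.3,60],
    [0,0,0,0,0,-0.6,60],
    [0,0,0,-0.5,0,-0.8,60],
    [0,0,0,-0.9,0,-0.8,60],
    [0,0,0,-0.9,0,-0.8,60],
    [0,0,0,-0.9,0,-0.8,60]
  ]
}}

```text
t: 71.05
ee_pos: [543.8, -584.6, 198.9]
orientation: [1.969, 2.445, 0.003]
ft_force: [0.2, -0.1, -1.2]
width: 60.2
grasp_force: 0.0
```

Run:
```python
from h import *
im,d,i=snap('wrist')
im,d,i=snap('top')
hsv=cv2.cvtColor(im,cv2.COLOR_RGB2HSV)
m=cv2.inRange(hsv,(3,130,80),(20,255,255))
for c in cv2.findContours(m,0,2)[0]:
    if 30<cv2.contourArea(c)<1000:
        b=cv2.boxPoints(cv2.minAreaRect(c)); print('orange',cv2.contourArea(c),[ray(i,p,25)[:2].round(0).tolist() for p in b])
z=np.load('top0.npz')['im']
D=(np.abs(im.astype(int)-z).max(2)>60); print('shelf',D[145:245,95:212].mean(),'rails',D[172:210,212:310].mean())
im,d,i=snap('scene'); z=np.load('scene0.npz'); D=np.abs(im.astype(int)-z['im']).max(2)>60
print('scene rails',D[130:240,262:345].mean(), 'meter',D[118:172,303:362].mean(),'wheel',D[192:235,355:397].mean())
cv2.imwrite('pics/fin.png',cv2.resize(im[90:370,140:440],None,fx=2,fy=2)[:,:,::-1])
```

```text
orange 217.0 [[509.0, -348.0], [532.0, -453.0], [500.0, -458.0], [476.0, -354.0]]
shelf 0.0 rails 0.0
scene rails 0.0 meter 0.0 wheel 0.0
```

View pics/fin.png

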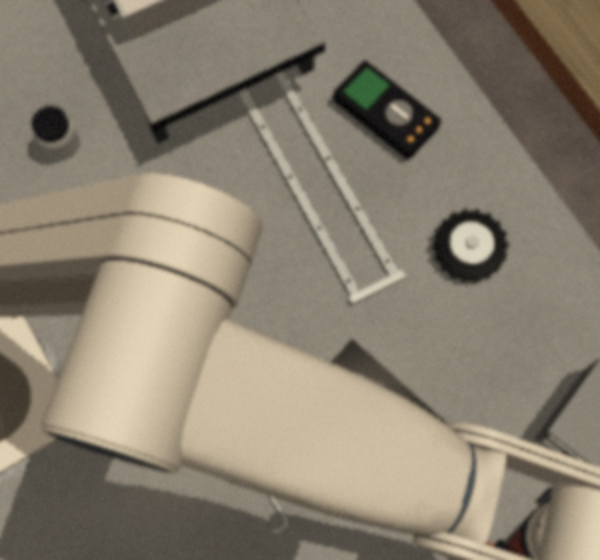

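The final picture shows the carriage back under the shelf, with the rails bare and pixel-identical to the start. The meter at (388,110) and wheel at (470,245) have not moved. The hook lies on the mat, with butt and crook well inside its edges.

```bash
python3 -c "
from workcell import ctrl
print(ctrl.close_job())"
```

```text
the job is handed in; nothing more can be done
None
```

The job is handed in (no verdict was returned): by my own measurements the carriage was drawn out with the hook, blades 1–3 turned so all four sit home with cross ends out, the carriage pushed back to its stop, the hook laid on its mat, and the meter, wheel and jar left unmoved.

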